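# Shut down two tubing pumps and clear the wash-up

### The arm

A 6-joint arm with a two-finger parallel gripper is mounted at the origin on the work surface. World frame = base frame: x ahead of the robot, y to its left, z up, the work surface at z = 0. Lengths are in m, angles in rad, forces in N, time in s.
With the tool pointing down it reaches from about 0.3 to 0.875 m from the base axis. Payload 6.4 kg.
Tool frame: the origin (TCP) lies between the finger pads; the fingertips stand 25 mm ahead of it and the grasp point (between the pads) lies 6 mm ahead of it; y points along the fingers, x is the direction in which the jaws open and shut, and the axes are right-handed (so a half turn about y gives the same grasp; the last joint's range is limited). The gripper opens to 85 mm and grips with 20 to 120 N. Pads are 22 mm wide; open, the fingers measure 114 mm over their backs; the gripper's body (76 mm by 85 mm) begins 54 mm behind the grasp point. The pads swing forward as they close: fully open they stand 13 mm farther back than shut.
Start: joints at [0.922, 0.181, 1.607, -0, 1.354, -0.206], TCP at [0.246, 0.52, 0.256] pointing down, gripper open.
Joint ranges: [-2.99, 2.99], [-0.89, 2.07], [0.3, 2.58], [-1.14, 4.28], [0, 2.63], [-3.12, 3.12]. Speed limits (rad/s): [2.57, 2.57, 3.01, 3.14, 3.14, 3.14].

### API

Orientations are given as a unit quaternion [w, x, y, z].
In Python, from bench import ctrl, vision, ticket, find_in, regions_of, pinpoint gives the robot as it stands.
- The arm moves only by the tool apply_moves, never from a script. Its argument "increments" is a list of rows, each an object of numbers: "x", "y", "z": the shift along the tool's x, y, z in cm; "ax", "ay", "az": the turn, a rotation vector about the tool's x, y, z in rad; "grip": the closure, from 0 (fully open) to 1 (shut). A call has 1 to 12 rows; each row is the pose to reach, as a shift and turn from the pose measured when the call began, along the tool's axes at that moment; what a row does not reach only later rows make up. A row lasts 1/8 s, in which the tool goes at most 62.5 mm and 10.7 degrees, less where a joint would pass 70% of its speed; a pose out of reach is approached as far as the arm can. A call with a gripper value outside its range is refused whole. The fingers move at their own pace and stop on an object; the grip force is fixed at half the most. Time passes only in rows, so rows that repeat a pose let the fingers close. It gives the time, the measured TCP pose, the force and the opening at its end, in the units of the state.
- ctrl.get_obs(): the state, without advancing time (a new reading comes with each control period).
- vision.camera(name): name is "side" or "top" or "wrist"; returns the picture (420x560x3 uint8, red, green, blue); there is no depth.
- vision.camera_params(name): a dict with "intrinsics" (3x3 intrinsics, pixels), "R" (3x3) and "t" (3): a world point X has camera coordinates R X + t. Camera axes: x right, y down, z forward; pixel columns grow to the right and rows downward; lengths in m; the calibration is good to about 2 mm. A picture is of the moment at which its call begins: read the wrist's pose just before it. camera_params takes no time and is no camera call; for the wrist camera it gives the pose at the moment of the call.
- ticket.hand_in(): hands the job in, once; it reports no verdict.
Trained networks look in the newest picture that a camera, given by its name, has taken for a name from the list of things; names that differ only in an ending like _2 or _b are one class to them, and where a whole thing is asked for, a point or a joint stands for the part that bears it (a point fixed in the world has none). Each returns a list of dicts, best first, with "p" (0 to 1); they miss things now and then, are a little off and sometimes report something else, mostly with a low value. They report only what shows in the picture. A call takes as long as a camera call.
- find_in(camera, query): "rect" ([centre column, centre row, width, height] in pixels, round what is visible of it).
- regions_of(camera, query): "mask" (420x560 bool, what is visible of it) and "rect" ([centre column, centre row, width, height] in pixels, round what is visible of it).
- pinpoint(camera, query): "xy" ([column, row] in pixels: a listed point, or the origin of a listed thing).
The state is a dict: "time_s": time; "q": joint angles; "dq": joint speeds; "joint_efforts": joint torques, N m; "eef_pos": TCP position; "eef_rot": TCP orientation; "wrist_force": force on the tool from outside, world axes, zero at the start; "torque": the same for the moment, N m; "opening": opening from 0.0 (shut) to 1.0 (fully open).
Only numpy, scipy, OpenCV 4.12 (cv2) and the standard library are available. Lean on these libraries where they do the work, as an engineer would, in place of code of your own. Each camera call takes 0.05 s, during which the arm holds its last target.

### The job

The wash run is over: first switch both tubing pumps off by setting each toggle upright in its centre position, before any basket is lifted. Then hang every dip basket that is there by its handle on the hook stand of its own colour, and stand both amber bottles upright in the white spill tray. Leave the flask, the timer and the beaker where they are.

Things in the scene. Friction and masses are not known exactly. Their poses are not given: they have to be found in the camera images.
- pump_a: Beige tubing pump A, fixed, a box 150 (x) x 100 (y) x 90 mm high, round dark pump head on its +x face. Origin: centre of its underside. The two pumps look alike and stand side by side in either order. In the middle of the black top panel is a three-position toggle; panel marks: green stripe at the +x end (forward), orange at the -x end (reverse), two white marks at the centre (off).
- toggle_a (a joint): Toggle lever of pump A, rad: 0 upright = off (centre detent), +0.45 forward detent (to pump +x), -0.45 reverse detent (to pump -x), stops +-0.50. Starts leaning to its +x side (green mark). Hinge along pump y, 85 mm above the pump underside, mid pump. A spring pulls it to the nearest detent: freed within +-0.2 it goes to the centre, farther over to that end. 2.5 to 4 N at the knob moves it out of a detent.
- knob_a (a point): Centre of the red ball knob (26 mm diameter) on the steel lever (9 mm diameter) of toggle A; 62 mm from the hinge, so 147 mm above the bench when upright.
- pump_b: Beige tubing pump B, fixed, a box 150 (x) x 100 (y) x 90 mm high, round dark pump head on its +x face. Origin: centre of its underside. The two pumps look alike and stand side by side in either order. In the middle of the black top panel is a three-position toggle; panel marks: green stripe at the +x end (forward), orange at the -x end (reverse), two white marks at the centre (off).
- toggle_b (a joint): Toggle lever of pump B, rad: 0 upright = off (centre detent), +0.45 forward detent (to pump +x), -0.45 reverse detent (to pump -x), stops +-0.50. Starts leaning to its -x side (orange mark). Hinge along pump y, 85 mm above the pump underside, mid pump. A spring pulls it to the nearest detent: freed within +-0.2 it goes to the centre, farther over to that end. 2.5 to 4 N at the knob moves it out of a detent.
- knob_b (a point): Centre of the red ball knob (26 mm diameter) on the steel lever (9 mm diameter) of toggle B; 62 mm from the hinge, so 147 mm above the bench when upright.
- basket_blue: Blue slotted dip basket, loose, 0.1 to 0.19 kg, may be absent; stands on a flat mat. Open tub 64 x 64 x 55 mm high. Two 8 mm uprights at y = +-28, x = 0 carry a flat handle plate 8 mm thick (x), 64 wide (y), 105 to 150 mm above the underside; the window below it, 48 wide, 55 to 105 mm up, lets a hook through along x. Origin: centre of underside, z up. Hold the plate from above, closing along x.
- eye_blue (a point): Middle of the lower edge of the blue basket's handle plate (105 mm above the underside), where it rests on the hook.
- hook_blue: Hook stand with blue ball, sleeve and foot disc, fixed. Origin: centre of the foot underside (foot 90 mm diameter, 12 high). A 14 mm post 150 mm high (ball on top to 166) carries a level 8 mm round steel hook arm towards the stand -x; the arm top is 150 mm above the bench, its end, 80 to 94 mm out from the post axis, turns up to 167 mm.
- seat_blue (a point): Point on top of the blue hook's level arm, 55 mm out from the post's axis and 150 mm above the bench, midway where a basket hangs; its x and y axes are those of the stand (x along the arm, towards the post).
- basket_yellow: Yellow slotted dip basket, loose, 0.1 to 0.19 kg, may be absent; stands on a flat mat. Open tub 64 x 64 x 55 mm high. Two 8 mm uprights at y = +-28, x = 0 carry a flat handle plate 8 mm thick (x), 64 wide (y), 105 to 150 mm above the underside; the window below it, 48 wide, 55 to 105 mm up, lets a hook through along x. Origin: centre of underside, z up. Hold the plate from above, closing along x.
- eye_yellow (a point): Middle of the lower edge of the yellow basket's handle plate (105 mm above the underside), where it rests on the hook.
- hook_yellow: Hook stand with yellow ball, sleeve and foot disc, fixed. Origin: centre of the foot underside (foot 90 mm diameter, 12 high). A 14 mm post 150 mm high (ball on top to 166) carries a level 8 mm round steel hook arm towards the stand -x; the arm top is 150 mm above the bench, its end, 80 to 94 mm out from the post axis, turns up to 167 mm.
- seat_yellow (a point): Point on top of the yellow hook's level arm, 55 mm out from the post's axis and 150 mm above the bench, midway where a basket hangs; its x and y axes are those of the stand (x along the arm, towards the post).
- basket_red: Red slotted dip basket, loose, 0.1 to 0.19 kg, may be absent; stands on a flat mat. Open tub 64 x 64 x 55 mm high. Two 8 mm uprights at y = +-28, x = 0 carry a flat handle plate 8 mm thick (x), 64 wide (y), 105 to 150 mm above the underside; the window below it, 48 wide, 55 to 105 mm up, lets a hook through along x. Origin: centre of underside, z up. Hold the plate from above, closing along x.
- eye_red (a point): Middle of the lower edge of the red basket's handle plate (105 mm above the underside), where it rests on the hook.
- hook_red: Hook stand with red ball, sleeve and foot disc, fixed. Origin: centre of the foot underside (foot 90 mm diameter, 12 high). A 14 mm post 150 mm high (ball on top to 166) carries a level 8 mm round steel hook arm towards the stand -x; the arm top is 150 mm above the bench, its end, 80 to 94 mm out from the post axis, turns up to 167 mm.
- seat_red (a point): Point on top of the red hook's level arm, 55 mm out from the post's axis and 150 mm above the bench, midway where a basket hangs; its x and y axes are those of the stand (x along the arm, towards the post).
- bottle_1: Amber glass bottle 1 with paper label and white cap, loose, 0.22 kg. Body 52 mm diameter to 70 mm high, sloping shoulder, cap 34 mm diameter from 94 to 120 mm. The origin is the centre of its underside, z up. Can be held by the cap from above.
- bottle_2: Amber glass bottle 2 with paper label and white cap, loose, 0.22 kg. Body 52 mm diameter to 70 mm high, sloping shoulder, cap 34 mm diameter from 94 to 120 mm. The origin is the centre of its underside, z up. Can be held by the cap from above.
- tray: White spill tray, fixed to the bench, 120 (x) x 190 (y) mm outside, 22 mm high, walls 4 mm, inner floor 4 to 5 mm above the bench. The origin is the centre of its underside. Empty at the start; the two bottles fit side by side along y.
- flask: Bystander: green-tinted conical flask, 80 mm wide, 122 mm high, origin at the centre of its underside.
- timer: Bystander: flat cream bench timer, 60 x 90 x 20 mm, origin at the centre of its underside.
- beaker: Bystander: clear beaker, 70 mm wide, 90 mm high, origin at the centre of its underside.

How it is judged:
On the way:
1. both pump toggles are in the centre off position (value of joint toggle_a between -0.1 and 0.1 rad and value of joint toggle_b between -0.1 and 0.1 rad), for 0.3 s.
At the end, for the whole second after the job is handed in: Both toggles within 0.10 rad of centre; each basket present hangs at rest on the hook of its colour (handle edge within 32 mm of the seat point, borne by the hook, off the bench, under 0.3 rad from level); both bottles stand upright at rest on the tray floor (all of step 1 and distance between eye_blue and seat_blue below 0.032 m and angle between each of basket_blue, basket_yellow, basket_red's own z axis and vertical below 0.3 rad and contact force between basket_blue and hook_blue above 0.3 N and height (world z) of each of basket_blue, basket_yellow, basket_red above 0.025 m and linear speed of each of basket_blue, basket_yellow, basket_red below 0.05 m/s and distance between eye_yellow and seat_yellow below 0.032 m and contact force between basket_yellow and hook_yellow above 0.3 N and distance between eye_red and seat_red below 0.032 m and contact force between basket_red and hook_red above 0.3 N and x of bottle_1 in the frame of tray between -0.06 and 0.06 m and y of bottle_1 in the frame of tray between -0.095 and 0.095 m and z of each of bottle_1, bottle_2 in the frame of tray below 0.009 m and angle between each of bottle_1, bottle_2's own z axis and vertical below 0.09 rad and linear speed of each of bottle_1, bottle_2 below 0.03 m/s and x of bottle_2 in the frame of tray between -0.06 and 0.06 m and y of bottle_2 in the frame of tray between -0.095 and 0.095 m); the robot touches nothing.
It fails at once if a basket is lifted while a pump is still switched to forward or reverse ((value of joint any of toggle_a, toggle_b above 0.25 rad or value of joint any of toggle_a, toggle_b below -0.25 rad) and height (world z) of any of basket_blue, basket_yellow, basket_red above 0.05 m).
It fails at once if a bystander (flask, timer, beaker) is moved more than 30 mm or tipped (distance of any of flask, timer, beaker from where it was at the start of the episode above 0.03 m or angle between any of flask, timer, beaker's own z axis and vertical above 0.4 rad).
Of basket_blue, basket_yellow, basket_red only 2 to 3 are there at a start; the rules pass over those that are not, and their reading is None.
At some moment in a run one of basket_blue, basket_yellow, basket_red may be knocked a few centimetres aside while the robot is not near it.
It also fails if it takes over 210 s, if anything falls off the work surface, if the arm or the gripper's body presses on something with over 40 N, if the wrist force passes 120 N, or if a joint passes its speed limit or range.

## Working session

There is one attempt and no reset: what is moved stays moved. The work goes in short steps, Python scripts to look and compute and a tool call to move; the robot and the scene stay as the last step left them, time stands still between calls to the robot, and variables do not carry over. Pictures are saved under pics/ and viewed, and the job is handed in when it is done.

Besides the shell and the picture viewer there is one more tool, called after "Call:" as name([rows], argument=value, ...), one row to a line, values as JSON. apply_moves: Moves the arm, as the interface text tells. Its arguments: {"type":"object","properties":{"increments":{"type":"array","items":{"type":"object","properties":{"x":{"type":"number"},"y":{"type":"number"},"z":{"type":"number"},"ax":{"type":"number"},"ay":{"type":"number"},"az":{"type":"number"},"grip":{"type":"number"}}}}},"required":["increments"]}

```bash
ls; mkdir -p pics
python3 - <<'E'
from bench import ctrl, vision
import cv2
o=ctrl.get_obs()
print({k:o[k] for k in ('time_s','eef_pos','eef_rot','wrist_force','opening')})
for n in ('side','top','wrist'):
    im=vision.camera(n); cv2.imwrite(f'pics/{n}0.png',im[:,:,::-1])
    p=vision.camera_params(n); print(n,p)
E
```

```text
pics
{'time_s': 0.0, 'eef_pos': array([0.24603104, 0.51915633, 0.25536296]), 'eef_rot': array([-0.5973722 ,  0.59779583,  0.3774219 , -0.37860178]), 'wrist_force': array([0.82590107, 0.1796609 , 0.08362633]), 'opening': 1.0025241441984456}
side {'intrinsics': array([[494.1181246 ,   0.        , 277.35269919],
       [  0.        , 494.1181246 , 204.69941545],
       [  0.        ,   0.        ,   1.        ]]), 'R': array([[ 0.82690794, -0.56218769, -0.01297158],
       [-0.31624684, -0.44583828, -0.83738651],
       [ 0.46498516,  0.69654377, -0.54645729]]), 't': array([-0.48050233,  0.28423475,  1.04589244])}
top {'intrinsics': array([[433.18565363,   0.        , 279.02280697],
       [  0.        , 433.18565363, 208.62990523],
       [  0.        ,   0.        ,   1.        ]]), 'R': array([[-0.00892507, -0.99993647,  0.00688537],
       [-0.99461212,  0.00816593, -0.10334433],
       [ 0.10328153, -0.00777063, -0.99462181]]), 't': array([0.00490463, 0.60934675, 1.2827006 ])}
wrist {'intrinsics': array([[291.79111694,   0.        , 280.61179325],
       [  0.        , 291.79111694, 215.3550552 ],
       [  0.        ,   0.        ,   1.        ]]), 'R': array([[ 0.42898435,  0.90330974, -0.00198607],
       [ 0.85752808, -0.40654945,  0.31521917],
       [ 0.28393311, -0.13692721, -0.94901682]]), 't': array([-0.57461565, -0.04106825,  0.38129731])}
```

View pics/side0.png

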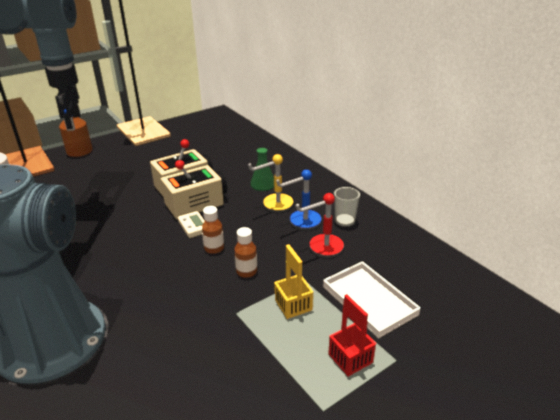

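View pics/top0.png

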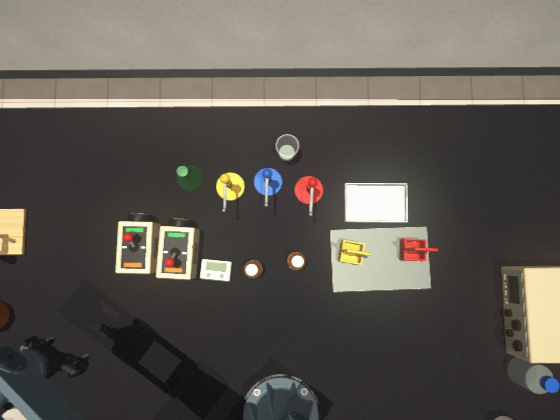

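View pics/wrist0.png

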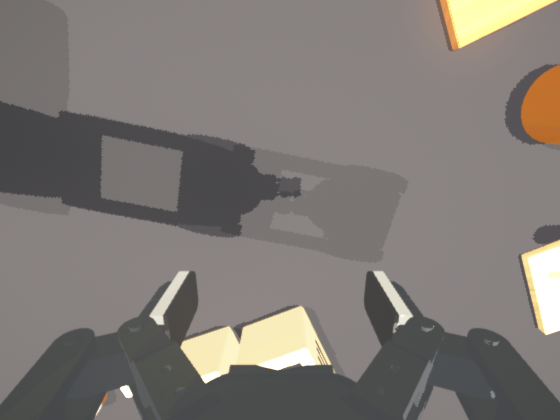

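Two baskets (yellow, red) stand on the mat, with no blue basket visible. The hooks are yellow, blue and red around top pixels (225,185), (267,182) and (310,190). The pumps are at the left. Now I'll measure.

```bash
cat > h.py <<'E'
from bench import ctrl, vision, ticket, find_in, regions_of, pinpoint
import numpy as np, cv2
from scipy.spatial.transform import Rotation as Ro
np.set_printoptions(precision=4,suppress=True)
def ray(cam,xy,P=None):
    P=P or vision.camera_params(cam); K,R,t=P['intrinsics'],P['R'],P['t']
    d=R.T@np.linalg.inv(K)@np.array([xy[0],xy[1],1.]); return -R.T@t, d/np.linalg.norm(d)
def atz(cam,xy,z,P=None):
    c,d=ray(cam,xy,P); return c+d*(z-c[2])/d[2]
def tri(obs):
    A=np.zeros((3,3));b=np.zeros(3);rs=[]
    for cam,xy in obs:
        c,d=ray(cam,xy);M=np.eye(3)-np.outer(d,d);A+=M;b+=M@c;rs.append((c,d))
    X=np.linalg.solve(A,b); return X,[np.linalg.norm((np.eye(3)-np.outer(d,d))@(X-c)) for c,d in rs]
def proj(cam,X,P=None):
    P=P or vision.camera_params(cam); v=P['intrinsics']@(P['R']@np.array(X)+P['t']); return v[:2]/v[2]
def pose():
    o=ctrl.get_obs(); w,x,y,z=o['eef_rot']; return np.array(o['eef_pos']),Ro.from_quat([x,y,z,w]).as_matrix(),o
def delta(X,Rt=None):
    """shift cm in tool axes, rotvec"""
    p,R,o=pose(); s=R.T@(np.array(X)-p)*100
    rv=None if Rt is None else Ro.from_matrix(R.T@Rt).as_rotvec()
    return s,rv
def down(yaw):
    """tool down; jaw axis x along world yaw angle"""
    x=np.array([np.cos(yaw),np.sin(yaw),0]);z=np.array([0,0,-1.]);return np.column_stack([x,np.cross(z,x),z])
def snap(n,f):
    im=vision.camera(n); cv2.imwrite('pics/'+f,im[:,:,::-1]); return im
E
python3 - <<'E'
from h import *
p,R,o=pose();print(R)
for c in('top','side'):
  vision.camera(c)
  for q in ['knob_a','knob_b','pump_a','toggle_a','basket_blue','basket_yellow','eye_yellow','basket_red','eye_red','hook_blue','hook_yellow','hook_red','seat_yellow','seat_red','bottle_1','tray','flask','timer','beaker']:
    r=pinpoint(c,q); print(c,q,[(np.round(a['xy'],1).tolist(),round(float(a['p']),2)) for a in r[:3]])
print(ctrl.get_obs()['time_s'])
E
```

```text
[[ 0.4285 -0.0008 -0.9035]
 [ 0.9035 -0.0011  0.4285]
 [-0.0013 -1.      0.0003]]
top knob_a [([293.6, 260.9], 0.68), ([169.2, 262.5], 0.54), ([128.5, 236.6], 0.44)]
top knob_b [([293.6, 260.9], 0.68), ([169.2, 262.5], 0.54), ([128.5, 236.6], 0.44)]
top pump_a [([182.8, 254.2], 0.98), ([140.8, 250.2], 0.92)]Traceback (most recent call last):
  File "<stdin>", line 6, in <module>
ValueError: it knows: basket_blue, basket_red, basket_yellow, beaker, bottle, eye_blue, eye_red, eye_yellow, flask, hook_blue, hook_red, hook_yellow, knob, pump, seat_blue, seat_red, seat_yellow, timer, tray
```

The tool's y axis is the pointing (down) direction, so I'll fix the helper.

```bash
python3 - <<'E'
s=open('h.py').read()
a=s.index('    x=np.array([np.cos(yaw)'); b=s.index('def snap')
s=s[:a]+"    x=np.array([np.cos(yaw),np.sin(yaw),0]);y=np.array([0,0,-1.]);return np.column_stack([x,y,np.cross(x,y)])\n"+s[b:]
open('h.py','w').write(s)
E
python3 - <<'E'
from h import *
for c in('top','side'):
  vision.camera(c)
  for q in ['knob_a','pump_a','basket_blue','basket_yellow','eye_yellow','basket_red','eye_red','hook_yellow','hook_red','seat_yellow','seat_red','bottle_1','tray','flask','timer','beaker']:
    r=pinpoint(c,q); print(c,q,[(np.round(a['xy'],1).tolist(),round(float(a['p']),2)) for a in r[:3]])
print(ctrl.get_obs()['time_s'])
E
```

```text
top knob_a [([311.9, 202.3], 0.71), ([166.1, 263.4], 0.52), ([131.9, 238.8], 0.47)]
top pump_a [([138.1, 250.8], 0.57), ([183.1, 253.1], 0.56), ([348.1, 248.2], 0.4)]
top basket_blue []
top basket_yellow [([347.3, 250.0], 0.81)]
top eye_yellow []
top basket_red [([409.0, 249.2], 0.8), ([180.5, 251.3], 0.35)]
top eye_red [([420.2, 251.3], 0.98)]
top hook_yellow [([230.5, 183.0], 0.84), ([348.2, 250.5], 0.34), ([286.1, 150.8], 0.24)]
top hook_red [([308.1, 192.6], 0.71)]
top seat_yellow [([224.0, 196.3], 0.71)]
top seat_red [([311.3, 201.3], 0.9), ([288.0, 149.9], 0.15)]
top bottle_1 [([254.2, 265.0], 0.79), ([140.8, 247.6], 0.42)]
top tray [([373.8, 199.7], 0.76)]
top flask [([193.1, 176.7], 0.62), ([131.2, 237.9], 0.49), ([215.5, 268.7], 0.35)]
top timer [([215.1, 269.5], 0.75), ([234.5, 184.3], 0.64)]
top beaker [([287.8, 151.7], 0.95), ([143.9, 248.7], 0.44)]
side knob_a [([177.7, 162.6], 0.62), ([184.0, 143.6], 0.59)]
side pump_a [([192.4, 204.1], 0.96), ([183.1, 185.5], 0.94)]
side basket_blue [([280.9, 205.2], 0.52)]
side basket_yellow [([295.1, 305.4], 0.76)]
side eye_yellow [([293.9, 271.0], 0.8)]
side basket_red [([348.7, 357.7], 0.59)]
side eye_red [([354.2, 322.4], 0.84)]
side hook_yellow [([280.8, 202.4], 0.83)]
side hook_red [([325.7, 244.6], 0.74)]
side seat_yellow [([258.5, 167.8], 0.93), ([326.5, 246.0], 0.27)]
side seat_red [([309.5, 206.8], 0.72), ([278.9, 204.5], 0.54)]
side bottle_1 [([246.7, 267.5], 0.9), ([215.5, 248.6], 0.8), ([288.9, 268.6], 0.5)]
side tray [([369.9, 298.2], 0.64), ([190.9, 203.6], 0.34)]
side flask [([260.8, 182.2], 0.65), ([190.5, 203.7], 0.25)]
side timer [([193.2, 225.0], 0.69), ([369.6, 298.9], 0.5), ([185.5, 144.3], 0.36)]
side beaker [([178.8, 164.7], 0.7), ([352.0, 357.9], 0.64), ([345.6, 218.3], 0.61)]
2.05
```

Run:
```python
import cv2
t=cv2.imread('pics/top0.png')
cv2.imwrite('pics/t_a.png',cv2.resize(t[160:290,105:265],None,fx=5,fy=4.6*5/4.6*0.92,interpolation=2)[:600])
cv2.imwrite('pics/t_a.png',cv2.resize(t[165:285,105:265],None,fx=5,fy=5,interpolation=2))
cv2.imwrite('pics/t_b.png',cv2.resize(t[165:300,250:450],None,fx=4,fy=4,interpolation=2))
s=cv2.imread('pics/side0.png')
cv2.imwrite('pics/s_a.png',cv2.resize(s[130:280,140:340],None,fx=4,fy=4,interpolation=2))
cv2.imwrite('pics/s_b.png',cv2.resize(s[230:380,230:430],None,fx=4,fy=4,interpolation=2))
```

```text
(no output)
```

View pics/t_a.png

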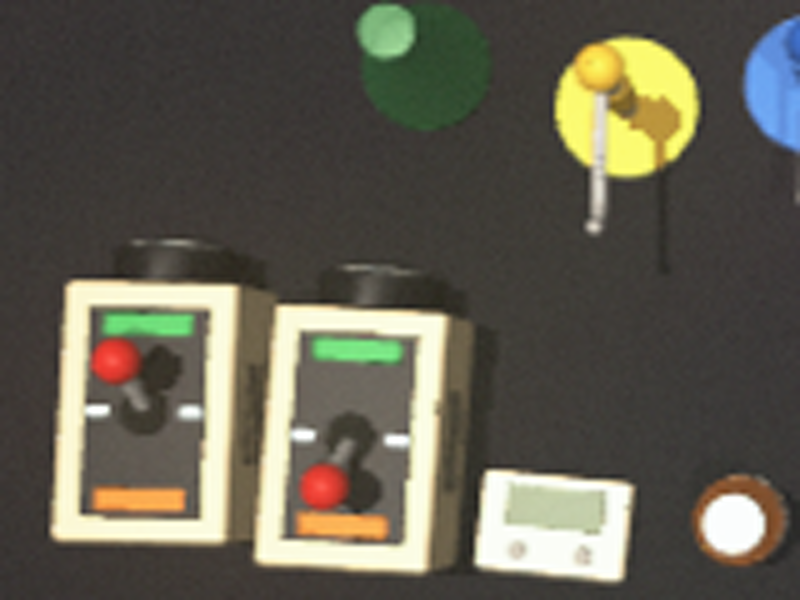

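View pics/t_b.png

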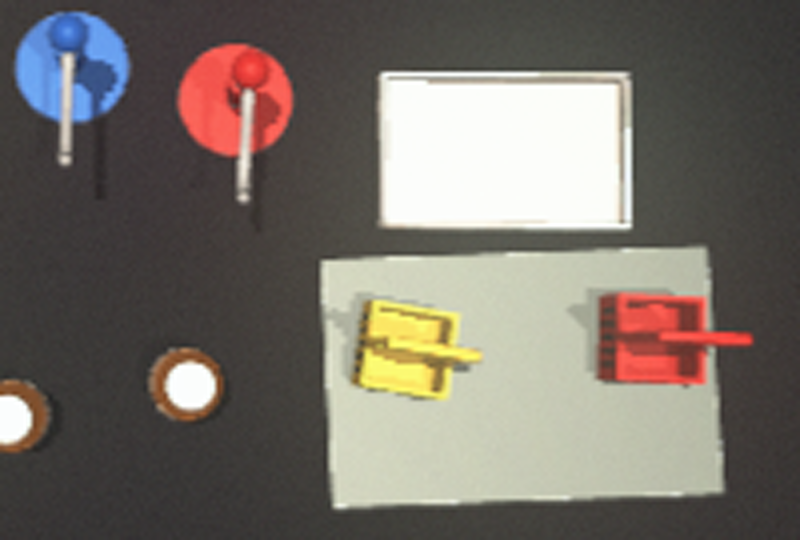

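View pics/s_a.png

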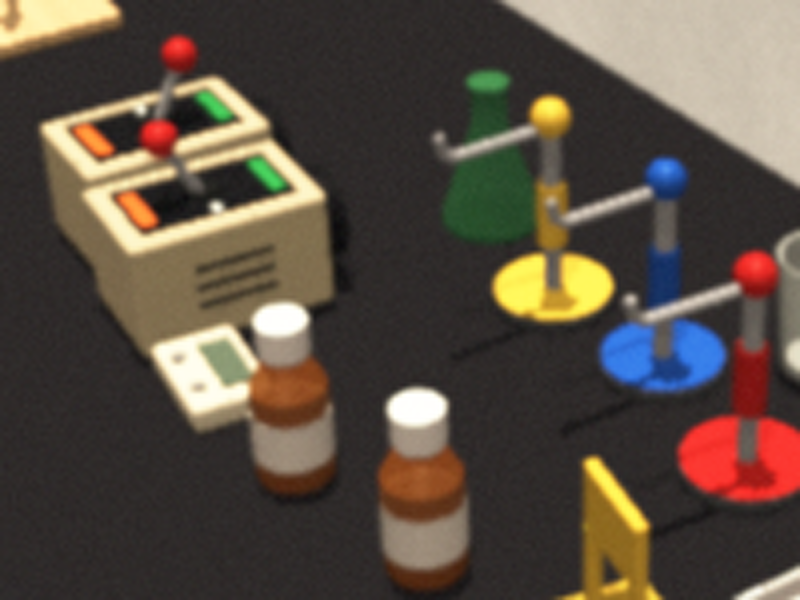

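View pics/s_b.png

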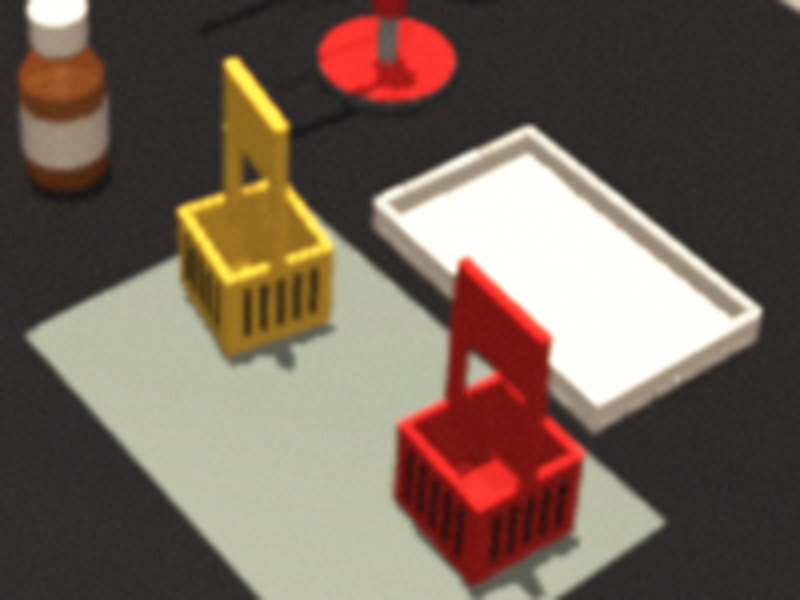

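Run:
```python
from h import *
T=lambda xy,z:atz('top',xy,z)
S=lambda xy,z:atz('side',xy,z)
print('knobL',T((128,237),.1408),S((184.8,143.2),.1408)); print('knobR',T((169.6,262.2),.1408),S((179.8,163.8),.1408))
# pump white marks z .09
print('marksL',T((105+97/5,165+411/5),.09),T((105+190/5,165+412/5),.09))
print('marksR',T((105+303/5,165+434/5),.09),T((105+397/5,165+440/5),.09))
print('b near',T((297.5,261.2),.12),S((140+417/4,130+400/4),.12)); print('b left',T((251.6,269.6),.12),S((140+283/4,130+315/4),.12))
for n,b,t,sb,st in [('Y',(225,178.6),(223.8,210.6),(550,117),(440,143)),('R',(312.5,183),(310.5,215),(755,272),(631,305))]:
    print(n,T(b,.157),T(t,.165),S((140+sb[0]/4,130+sb[1]/4),.157),S((140+st[0]/4,130+st[1]/4),.165))
print('tray',[T((250+x/4,165+y/4),.022)[:2] for x,y in((380,73),(630,73),(630,228),(380,228))])
print('redplate',T((415.5,249.2),.15),T((437.5,250),.15),'side',S((230+465/4,230+260/4),.15),S((230+545/4,230+342/4),.15))
print('yelplate',T((347.5,251.5),.15),T((370.5,254.2),.15),'side',S((230+235/4,230+60/4),.15),S((230+287/4,230+127/4),.15))
print('flask',T((182,171.5),.122),'beaker',T((287.5,148),.09),'timer',T((216,270),.02))
```

```text
knobL [0.5229 0.4173 0.1408] [0.5273 0.4196 0.1408]
knobR [0.4529 0.3017 0.1408] [0.4587 0.3069 0.1408]
marksL [0.4959 0.4441 0.09  ] [0.4948 0.3909 0.09  ]
marksR [0.4817 0.326  0.09  ] [0.4778 0.2722 0.09  ]
b near [ 0.4521 -0.0499  0.12  ] [ 0.4577 -0.0459  0.12  ]
b left [0.43   0.0783 0.12  ] [0.4356 0.0803 0.12  ]
Y [0.6809 0.149  0.157 ] [0.5914 0.151  0.165 ] [0.6815 0.1433 0.157 ] [0.5919 0.1431 0.165 ]
R [ 0.6667 -0.0924  0.157 ] [ 0.5774 -0.0848  0.165 ] [ 0.6699 -0.0959  0.157 ] [ 0.5794 -0.0915  0.165 ]
tray [array([ 0.6872, -0.2042]), array([ 0.6857, -0.397 ]), array([ 0.5661, -0.3922]), array([ 0.5677, -0.2012])]
redplate [ 0.4823 -0.3721  0.15  ] [ 0.4796 -0.4324  0.15  ] side [ 0.4876 -0.372   0.15  ] [ 0.4824 -0.4325  0.15  ]
yelplate [ 0.4777 -0.1855  0.15  ] [ 0.4698 -0.2483  0.15  ] side [ 0.4877 -0.1844  0.15  ] [ 0.4771 -0.2455  0.15  ]
flask [0.7084 0.2755 0.122 ] beaker [ 0.7824 -0.0264  0.09  ] timer [0.4262 0.1912 0.02  ]
```

The two views agree to about 5 mm. Pump A is the left one (knob leaning +x), B is on the right, and there is no blue basket. First I'll hover over knob A with the jaws along pump x.

Run:
```python
from h import *
s,r=delta([.525,.418,.255],down(-0.02)); print(s,r)
```

```text
[  2.7626   0.1293 -29.5271] [-0.     1.148  0.   ]
```

Call:
apply_moves([
  {"x": 0.4, "z": -4.2, "ay": 0.16},
  {"x": 0.8, "z": -8.4, "ay": 0.33},
  {"x": 1.2, "z": -12.6, "ay": 0.5},
  {"x": 1.6, "z": -16.8, "ay": 0.66},
  {"x": 2.0, "z": -21, "ay": 0.82},
  {"x": 2.4, "z": -25.3, "ay": 0.98},
  {"x": 2.8, "z": -29.5, "ay": 1.148},
  {"x": 2.8, "z": -29.5, "ay": 1.148},
  {"x": 2.8, "z": -29.5, "ay": 1.148},
])

```text
invalid input
```

Run:
```python
from h import *
p,R,o=pose(); print(p,R[:,0],o['q'],o['time_s'])
snap('wrist','w1.png')
print([(a['xy'],a['p'],atz('wrist',a['xy'],.141)) for a in pinpoint('wrist','knob_a')])
```

```text
[0.2464 0.5196 0.2563] [0.4285 0.9035 0.    ] [ 0.9217  0.1808  1.607   0.      1.3538 -0.2063] 2.05
[]
```

View pics/w1.png

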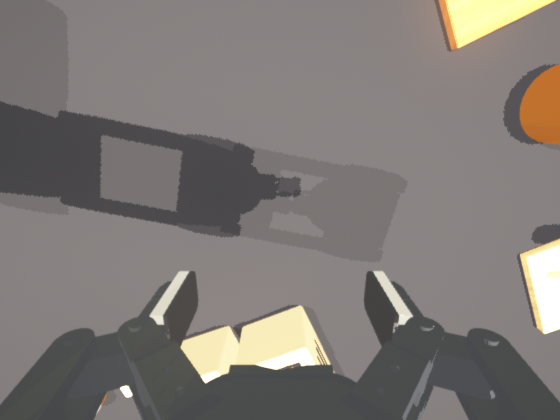

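Call:
apply_moves([
  {"x": 0.4, "y": 0, "z": -4.2, "ax": 0, "ay": 0.16, "az": 0, "grip": 0},
  {"x": 0.8, "y": 0, "z": -8.4, "ax": 0, "ay": 0.33, "az": 0, "grip": 0},
  {"x": 1.2, "y": 0, "z": -12.6, "ax": 0, "ay": 0.5, "az": 0, "grip": 0},
  {"x": 1.6, "y": 0, "z": -16.8, "ax": 0, "ay": 0.66, "az": 0, "grip": 0},
  {"x": 2.0, "y": 0, "z": -21, "ax": 0, "ay": 0.82, "az": 0, "grip": 0},
  {"x": 2.4, "y": 0, "z": -25.3, "ax": 0, "ay": 0.98, "az": 0, "grip": 0},
  {"x": 2.8, "y": 0, "z": -29.5, "ax": 0, "ay": 1.148, "az": 0, "grip": 0},
  {"x": 2.8, "y": 0, "z": -29.5, "ax": 0, "ay": 1.148, "az": 0, "grip": 0},
  {"x": 2.8, "y": 0, "z": -29.5, "ax": 0, "ay": 1.148, "az": 0, "grip": 0},
])

```text
time_s: 3.28
eef_pos: [0.5244, 0.4185, 0.2559]
eef_rot: [-0.707, 0.707, -0.007, 0.006]
wrist_force: [0.0, -0.8, 0.2]
opening: 1.0
```

Run:
```python
from h import *
p,R,o=pose(); print(p,R[:,0],o['q'],o['time_s'])
snap('wrist','w2.png')
print([(a['xy'],a['p'],atz('wrist',a['xy'],.141)) for a in pinpoint('wrist','knob_a')])
```

```text
[0.5244 0.4185 0.2559] [ 0.9998 -0.0188 -0.001 ] [0.4969 0.3916 1.3437 0.0004 1.4072 0.5156] 3.275
[([210.0, 334.1], 0.91, array([0.4531, 0.3023, 0.141 ])), ([282.9, 221.1], 0.82, array([0.526 , 0.4177, 0.141 ]))]
```

View pics/w2.png

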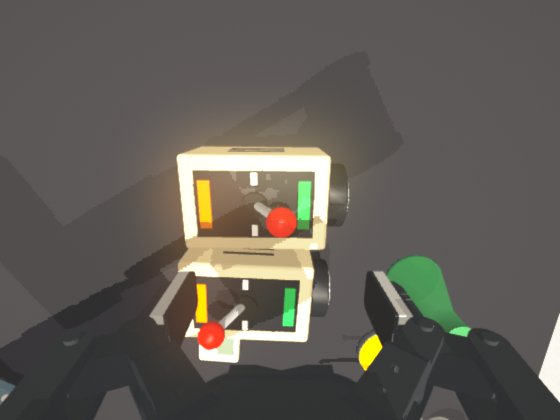

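Wrist camera puts knob A at (.526,.418), in line with the earlier measurement. Descending and closing.

Call:
apply_moves([
  {"x": 0.1, "y": 5.5, "z": 0.1, "ax": 0, "ay": 0, "az": 0, "grip": 0},
  {"x": 0.1, "y": 10.6, "z": 0.1, "ax": 0, "ay": 0, "az": 0, "grip": 0},
  {"x": 0.1, "y": 10.6, "z": 0.1, "ax": 0, "ay": 0, "az": 0, "grip": 0},
  {"x": 0.1, "y": 10.6, "z": 0.1, "ax": 0, "ay": 0, "az": 0, "grip": 1},
  {"x": 0.1, "y": 10.6, "z": 0.1, "ax": 0, "ay": 0, "az": 0, "grip": 1},
  {"x": 0.1, "y": 10.6, "z": 0.1, "ax": 0, "ay": 0, "az": 0, "grip": 1},
  {"x": 0.1, "y": 10.6, "z": 0.1, "ax": 0, "ay": 0, "az": 0, "grip": 1},
  {"x": 0.1, "y": 10.6, "z": 0.1, "ax": 0, "ay": 0, "az": 0, "grip": 1},
])

```text
time_s: 4.38
eef_pos: [0.5256, 0.4206, 0.1524]
eef_rot: [0.708, -0.707, 0.006, -0.007]
wrist_force: [-1.0, 0.2, 5.2]
opening: 0.266
```

Run:
```python
from h import *
snap('wrist','w3.png')
```

```text
(no output)
```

View pics/w3.png

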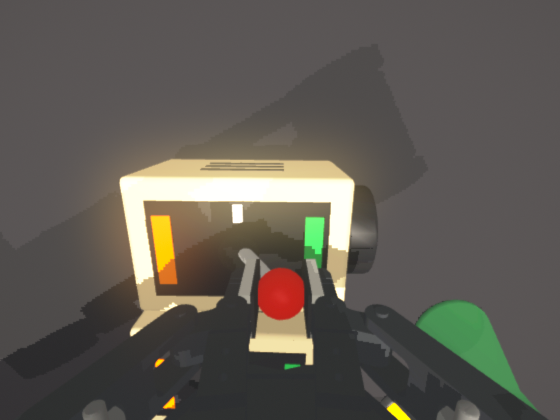

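Knob held (opening about 23 mm). Swing to upright along the arc, then open and rise.

Call:
apply_moves([
  {"x": -0.7, "y": -0.2, "z": 0, "ax": 0, "ay": 0, "az": 0, "grip": 1},
  {"x": -1.4, "y": -0.4, "z": 0, "ax": 0, "ay": 0, "az": 0, "grip": 1},
  {"x": -2.1, "y": -0.5, "z": 0, "ax": 0, "ay": 0, "az": 0, "grip": 1},
  {"x": -2.7, "y": -0.5, "z": 0, "ax": 0, "ay": 0, "az": 0, "grip": 1},
  {"x": -2.7, "y": -0.5, "z": 0, "ax": 0, "ay": 0, "az": 0, "grip": 1},
  {"x": -2.7, "y": -0.5, "z": 0, "ax": 0, "ay": 0, "az": 0, "grip": 0},
  {"x": -2.7, "y": -0.5, "z": 0, "ax": 0, "ay": 0, "az": 0, "grip": 0},
  {"x": -2.7, "y": -0.5, "z": 0, "ax": 0, "ay": 0, "az": 0, "grip": 0},
  {"x": -2.7, "y": -0.5, "z": 0, "ax": 0, "ay": 0, "az": 0, "grip": 0},
  {"x": -2.7, "y": -5, "z": 0, "ax": 0, "ay": 0, "az": 0, "grip": 0},
  {"x": -2.7, "y": -10.5, "z": 0, "ax": 0, "ay": 0, "az": 0, "grip": 0},
  {"x": -2.7, "y": -10.5, "z": 0, "ax": 0, "ay": 0, "az": 0, "grip": 0},
])

```text
time_s: 5.92
eef_pos: [0.5008, 0.4225, 0.2635]
eef_rot: [0.709, -0.705, 0.002, -0.01]
wrist_force: [0.1, -0.3, 0.3]
opening: 1.003
```

Run:
```python
from h import *
snap('wrist','w4.png')
r=pinpoint('wrist','knob_a')
print([(a['xy'],a['p'],atz('wrist',a['xy'],.141),atz('wrist',a['xy'],.147)) for a in r])
print(delta([.4545,.304,.150],down(-0.06)),pose()[0])
```

```text
[([274.6, 223.8], 0.86, array([0.494 , 0.4171, 0.141 ]), array([0.4941, 0.4193, 0.147 ])), ([233.8, 333.2], 0.59, array([0.4512, 0.3042, 0.141 ]), array([0.4525, 0.3092, 0.147 ]))]
(array([ -4.2206,  10.7388, -11.8044]), array([-0.0022,  0.0421,  0.0027])) [0.4985 0.421  0.2578]
```

View pics/w4.png

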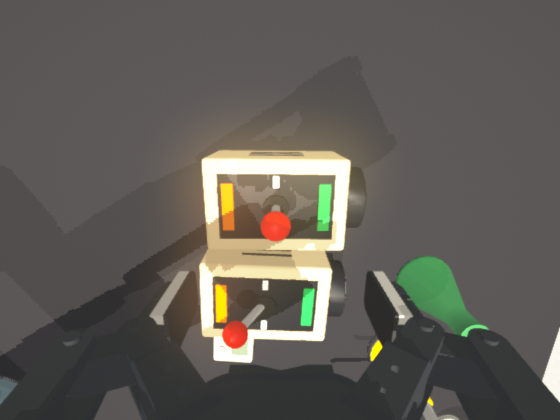

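Toggle A is upright, in line with the white marks at col 275. Now toggle B.

Call:
apply_moves([
  {"x": -1.5, "y": 0, "z": -4, "ax": 0, "ay": 0.04, "az": 0, "grip": 0},
  {"x": -3, "y": 0, "z": -8, "ax": 0, "ay": 0.04, "az": 0, "grip": 0},
  {"x": -4.3, "y": 0, "z": -11.8, "ax": 0, "ay": 0.04, "az": 0, "grip": 0},
  {"x": -4.3, "y": 0, "z": -11.8, "ax": 0, "ay": 0.04, "az": 0, "grip": 0},
  {"x": -4.3, "y": 5, "z": -11.8, "ax": 0, "ay": 0.04, "az": 0, "grip": 0},
  {"x": -4.3, "y": 10.8, "z": -11.8, "ax": 0, "ay": 0.04, "az": 0, "grip": 0},
  {"x": -4.3, "y": 10.8, "z": -11.8, "ax": 0, "ay": 0.04, "az": 0, "grip": 0},
  {"x": -4.3, "y": 10.8, "z": -11.8, "ax": 0, "ay": 0.04, "az": 0, "grip": 1},
  {"x": -4.3, "y": 10.8, "z": -11.8, "ax": 0, "ay": 0.04, "az": 0, "grip": 1},
  {"x": -4.3, "y": 10.8, "z": -11.8, "ax": 0, "ay": 0.04, "az": 0, "grip": 1},
  {"x": -4.3, "y": 10.8, "z": -11.8, "ax": 0, "ay": 0.04, "az": 0, "grip": 1},
  {"x": -4.3, "y": 10.8, "z": -11.8, "ax": 0, "ay": 0.04, "az": 0, "grip": 1},
])

```text
time_s: 7.52
eef_pos: [0.4543, 0.3046, 0.1513]
eef_rot: [0.708, -0.706, 0.019, -0.022]
wrist_force: [-2.7, -0.6, 7.2]
opening: 0.273
```

Call:
apply_moves([
  {"x": 0.7, "y": -0.3, "z": 0, "ax": 0, "ay": 0, "az": 0, "grip": 1},
  {"x": 1.4, "y": -0.5, "z": 0, "ax": 0, "ay": 0, "az": 0, "grip": 1},
  {"x": 2.1, "y": -0.6, "z": 0, "ax": 0, "ay": 0, "az": 0, "grip": 1},
  {"x": 2.7, "y": -0.6, "z": 0, "ax": 0, "ay": 0, "az": 0, "grip": 1},
  {"x": 2.7, "y": -0.6, "z": 0, "ax": 0, "ay": 0, "az": 0, "grip": 1},
  {"x": 2.7, "y": -0.6, "z": 0, "ax": 0, "ay": 0, "az": 0, "grip": 0},
  {"x": 2.7, "y": -0.6, "z": 0, "ax": 0, "ay": 0, "az": 0, "grip": 0},
  {"x": 2.7, "y": -0.6, "z": 0, "ax": 0, "ay": 0, "az": 0, "grip": 0},
  {"x": 2.7, "y": -0.6, "z": 0, "ax": 0, "ay": 0, "az": 0, "grip": 0},
  {"x": 2.7, "y": -5, "z": 0, "ax": 0, "ay": 0, "az": 0, "grip": 0},
  {"x": 2.7, "y": -10.5, "z": 0, "ax": 0, "ay": 0, "az": 0, "grip": 0},
  {"x": 2.7, "y": -10.5, "z": 0, "ax": 0, "ay": 0, "az": 0, "grip": 0},
])

```text
time_s: 9.02
eef_pos: [0.4834, 0.3038, 0.2619]
eef_rot: [0.709, -0.704, 0.015, -0.025]
wrist_force: [-0.5, 0.4, -0.2]
opening: 0.997
```

Run:
```python
from h import *
snap('wrist','w5.png');snap('side','s5.png');snap('top','t5.png')
r=pinpoint('wrist','knob_a')
print([(a['xy'],a['p'],atz('wrist',a['xy'],.147)) for a in r])
p,R,o=pose();print(p,R[:,0])
```

```text
[([289.7, 72.4], 0.74, array([0.4934, 0.4141, 0.147 ])), ([275.6, 220.6], 0.59, array([0.4765, 0.3046, 0.147 ]))]
[0.4799 0.3024 0.2548] [ 0.9983 -0.0577  0.0021]
```

View pics/w5.png

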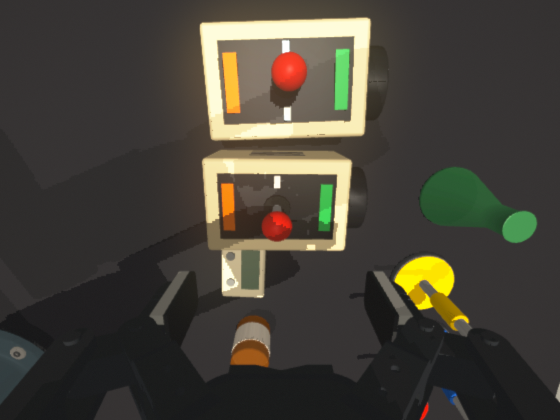

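View pics/s5.png

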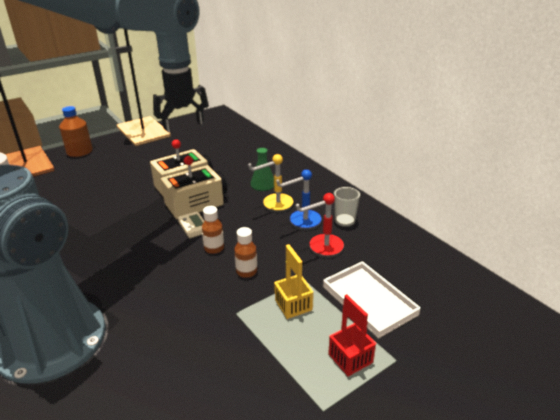

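Both toggles are upright. Next is the left bottle, hovering first.

Run:
```python
from h import *
print(delta([.432,.079,.25],down(0)))
```

```text
(array([ -3.4954,   0.4216, -22.5791]), array([-0.0024, -0.0577,  0.0022]))
```

Call:
apply_moves([
  {"x": -0.9, "y": 0, "z": -5.6, "ax": 0, "ay": -0.03, "az": 0, "grip": 0},
  {"x": -1.8, "y": 0.2, "z": -11.2, "ax": 0, "ay": -0.058, "az": 0, "grip": 0},
  {"x": -2.7, "y": 0.4, "z": -16.8, "ax": 0, "ay": -0.058, "az": 0, "grip": 0},
  {"x": -3.5, "y": 0.4, "z": -22.6, "ax": 0, "ay": -0.058, "az": 0, "grip": 0},
  {"x": -3.5, "y": 0.4, "z": -22.6, "ax": 0, "ay": -0.058, "az": 0, "grip": 0},
  {"x": -3.5, "y": 0.4, "z": -22.6, "ax": 0, "ay": -0.058, "az": 0, "grip": 0},
])

```text
time_s: 9.98
eef_pos: [0.4315, 0.0788, 0.2493]
eef_rot: [0.708, -0.706, 0.0, -0.001]
wrist_force: [-0.1, -0.4, -0.0]
opening: 1.001
```

Run:
```python
from h import *
snap('wrist','w6.png')
r=pinpoint('wrist','bottle_1')
print([(a['xy'],a['p'],atz('wrist',a['xy'],.0)) for a in r])
p,R,o=pose();print(p,R[:,0])
```

```text
[([297.7, 275.5], 0.72, array([ 0.4569, -0.0506,  0.    ])), ([280.5, 186.4], 0.71, array([0.4323, 0.0788, 0.    ]))]
[0.4318 0.0797 0.2496] [1.     0.0015 0.0011]
```

View pics/w6.png

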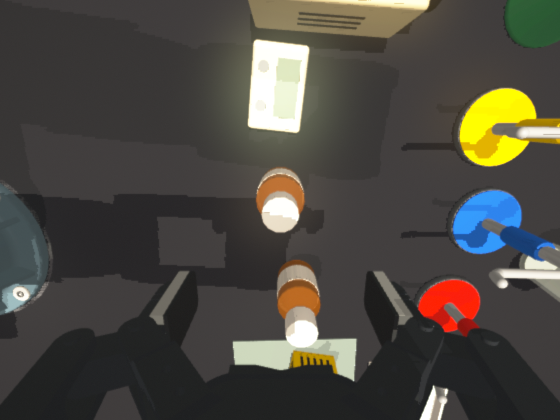

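Call:
apply_moves([
  {"x": 0, "y": 5, "z": 0, "ax": 0, "ay": 0, "az": 0, "grip": 0},
  {"x": 0, "y": 10, "z": 0, "ax": 0, "ay": 0, "az": 0, "grip": 0},
  {"x": 0, "y": 13.2, "z": 0, "ax": 0, "ay": 0, "az": 0, "grip": 0},
  {"x": 0, "y": 13.2, "z": 0, "ax": 0, "ay": 0, "az": 0, "grip": 0},
  {"x": 0, "y": 13.2, "z": 0, "ax": 0, "ay": 0, "az": 0, "grip": 1},
  {"x": 0, "y": 13.2, "z": 0, "ax": 0, "ay": 0, "az": 0, "grip": 1},
  {"x": 0, "y": 13.2, "z": 0, "ax": 0, "ay": 0, "az": 0, "grip": 1},
  {"x": 0, "y": 13.2, "z": 0, "ax": 0, "ay": 0, "az": 0, "grip": 1},
  {"x": 0, "y": 13.2, "z": 0, "ax": 0, "ay": 0, "az": 0, "grip": 1},
])

```text
time_s: 11.2
eef_pos: [0.4327, 0.08, 0.1191]
eef_rot: [0.708, -0.706, -0.002, -0.001]
wrist_force: [-2.4, -0.1, 6.7]
opening: 0.379
```

Run:
```python
from h import *
p,R,o=pose();print(p,o['opening'],o['wrist_force'])
print(delta([p[0],p[1],.29]),delta([.629,-.343,.29],down(0)),delta([.629,-.343,p[2]+.006],down(0)))
```

```text
[0.4327 0.08   0.1191] 0.37887084094138385 [-2.399  -0.1254  6.7017]
(array([  0.0517, -17.0897,   0.0461]), None) (array([ 19.6189, -17.1447, -42.2876]), array([-0.0027,  0.0015,  0.003 ])) (array([ 19.569 ,  -0.6551, -42.3321]), array([-0.0027,  0.0015,  0.003 ]))
```

Call:
apply_moves([
  {"x": 0, "y": -5, "z": 0, "ax": 0, "ay": 0, "az": 0, "grip": 1},
  {"x": 0, "y": -10, "z": 0, "ax": 0, "ay": 0, "az": 0, "grip": 1},
  {"x": 0, "y": -17, "z": 0, "ax": 0, "ay": 0, "az": 0, "grip": 1},
  {"x": 1, "y": -17, "z": -3, "ax": 0, "ay": 0, "az": 0, "grip": 1},
  {"x": 3, "y": -17, "z": -8, "ax": 0, "ay": 0, "az": 0, "grip": 1},
  {"x": 5.5, "y": -17, "z": -13, "ax": 0, "ay": 0, "az": 0, "grip": 1},
  {"x": 8, "y": -17, "z": -18, "ax": 0, "ay": 0, "az": 0, "grip": 1},
  {"x": 10.5, "y": -17, "z": -23, "ax": 0, "ay": 0, "az": 0, "grip": 1},
  {"x": 13, "y": -17, "z": -28, "ax": 0, "ay": 0, "az": 0, "grip": 1},
  {"x": 15.5, "y": -17, "z": -33, "ax": 0, "ay": 0, "az": 0, "grip": 1},
  {"x": 18, "y": -17, "z": -38, "ax": 0, "ay": 0, "az": 0, "grip": 1},
  {"x": 19.6, "y": -17, "z": -42.3, "ax": 0, "ay": 0, "az": 0, "grip": 1},
])

```text
time_s: 12.7
eef_pos: [0.6292, -0.3451, 0.2882]
eef_rot: [0.708, -0.706, -0.001, -0.001]
wrist_force: [0.1, 0.2, -1.7]
opening: 0.379
```

Run:
```python
from h import *
snap('wrist','w7.png');snap('side','s7.png')
p,R,o=pose();print(p,R,o['opening'],o['wrist_force'])
print(delta([.629,-.343,.128],down(0)))
```

```text
[ 0.6285 -0.3479  0.2868] [[ 1.      0.0019  0.0028]
 [-0.0028  0.0019  1.    ]
 [ 0.0019 -1.      0.0019]] 0.3783356975859678 [-0.5279  0.4676 -3.3396]
(array([ 0.0183, 15.885 ,  0.4569]), array([-0.0019, -0.0028,  0.0019]))
```

View pics/w7.png

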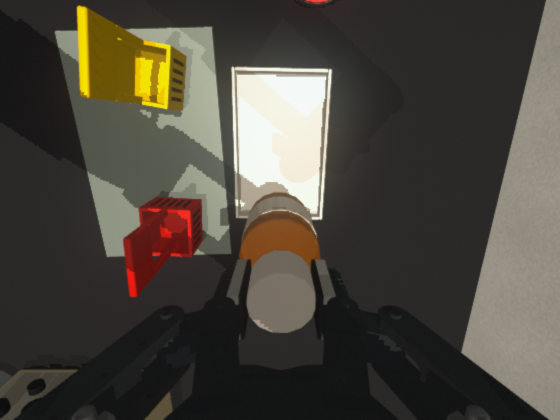

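View pics/s7.png

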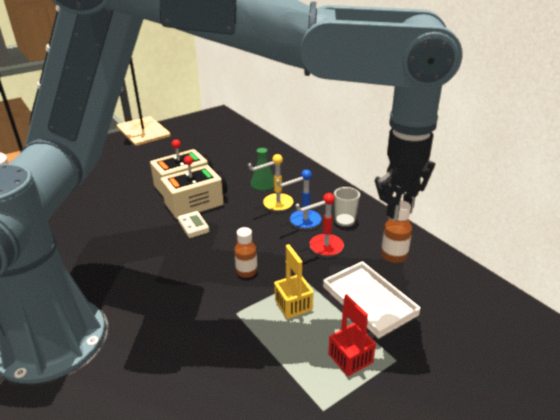

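Run:
```python
from h import *
for q in((234,68),(331,69),(322,218),(236,218)): print(atz('wrist',q,.022))
c=np.array([[.628,-.30,.022]]); 
for dx,dy in((.06,.095),(-.06,.095),(-.06,-.095),(.06,-.095)): print(proj('side',[.628+dx,-.30+dy,.022]))
```

```text
[ 0.5747 -0.2092  0.022 ]
[ 0.6897 -0.2106  0.022 ]
[ 0.6867 -0.3973  0.022 ]
[ 0.5674 -0.3969  0.022 ]
[360.3349 261.673 ]
[321.8992 280.6574]
[379.2636 331.4068]
[419.4476 307.4679]
```

Call:
apply_moves([
  {"x": 0, "y": 4, "z": 0.3, "ax": 0, "ay": 0, "az": 0, "grip": 1},
  {"x": 0, "y": 9, "z": 0.3, "ax": 0, "ay": 0, "az": 0, "grip": 1},
  {"x": 0, "y": 13, "z": 0.3, "ax": 0, "ay": 0, "az": 0, "grip": 1},
  {"x": 0, "y": 15.2, "z": 0.3, "ax": 0, "ay": 0, "az": 0, "grip": 1},
  {"x": 0, "y": 16, "z": 0.3, "ax": 0, "ay": 0, "az": 0, "grip": 1},
  {"x": 0, "y": 16.1, "z": 0.3, "ax": 0, "ay": 0, "az": 0, "grip": 1},
  {"x": 0, "y": 16.1, "z": 0.3, "ax": 0, "ay": 0, "az": 0, "grip": 1},
  {"x": 0, "y": 16.1, "z": 0.3, "ax": 0, "ay": 0, "az": 0, "grip": 1},
])

```text
time_s: 13.8
eef_pos: [0.6295, -0.3451, 0.1276]
eef_rot: [0.707, -0.707, -0.0, -0.002]
wrist_force: [-0.4, -0.0, -2.0]
opening: 0.377
```

Call:
apply_moves([
  {"x": 0, "y": 0.2, "z": 0, "ax": 0, "ay": 0, "az": 0, "grip": 1},
  {"x": 0, "y": 0.4, "z": 0, "ax": 0, "ay": 0, "az": 0, "grip": 1},
  {"x": 0, "y": 0.4, "z": 0, "ax": 0, "ay": 0, "az": 0, "grip": 0.4},
  {"x": 0, "y": 0.4, "z": 0, "ax": 0, "ay": 0, "az": 0, "grip": 0},
  {"x": 0, "y": 0.4, "z": 0, "ax": 0, "ay": 0, "az": 0, "grip": 0},
  {"x": 0, "y": 0.4, "z": 0, "ax": 0, "ay": 0, "az": 0, "grip": 0},
  {"x": 0, "y": -4, "z": 0, "ax": 0, "ay": 0, "az": 0, "grip": 0},
  {"x": 0, "y": -9, "z": 0, "ax": 0, "ay": 0, "az": 0, "grip": 0},
  {"x": 0, "y": -13, "z": 0, "ax": 0, "ay": 0, "az": 0, "grip": 0},
  {"x": 0, "y": -13, "z": 0, "ax": 0, "ay": 0, "az": 0, "grip": 0},
])

```text
time_s: 15.05
eef_pos: [0.6308, -0.3465, 0.2634]
eef_rot: [-0.705, 0.709, 0.003, 0.005]
wrist_force: [0.3, 0.1, -0.5]
opening: 1.0
```

Run:
```python
from h import *
snap('wrist','w8.png')
p,R,o=pose();print(p)
print(delta([.456,-.049,.25],down(0)))
```

```text
[ 0.6298 -0.3457  0.2601]
(array([-17.469 ,   0.8132,  29.6265]), array([ 0.0024, -0.0027,  0.0074]))
```

View pics/w8.png

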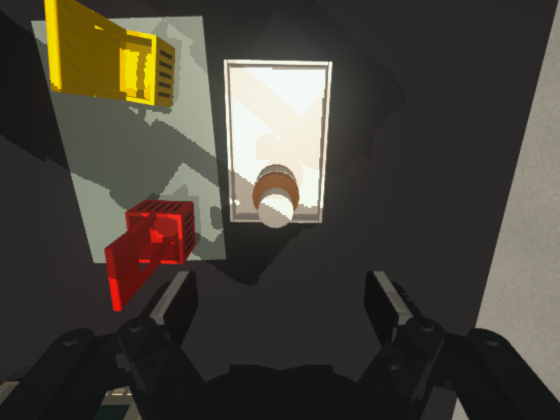

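The first bottle stands upright in the tray. Going to the second.

Call:
apply_moves([
  {"x": -2.9, "y": 0.2, "z": 4.9, "ax": 0, "ay": 0, "az": 0, "grip": 0},
  {"x": -5.8, "y": 0.4, "z": 9.8, "ax": 0, "ay": 0, "az": 0, "grip": 0},
  {"x": -8.7, "y": 0.6, "z": 14.7, "ax": 0, "ay": 0, "az": 0, "grip": 0},
  {"x": -11.6, "y": 0.8, "z": 19.6, "ax": 0, "ay": 0, "az": 0, "grip": 0},
  {"x": -14.6, "y": 0.8, "z": 24.6, "ax": 0, "ay": 0, "az": 0, "grip": 0},
  {"x": -17.5, "y": 0.8, "z": 29.6, "ax": 0, "ay": 0, "az": 0.007, "grip": 0},
  {"x": -17.5, "y": 0.8, "z": 29.6, "ax": 0, "ay": 0, "az": 0.007, "grip": 0},
  {"x": -17.5, "y": 0.8, "z": 29.6, "ax": 0, "ay": 0, "az": 0.007, "grip": 0},
])

```text
time_s: 16.1
eef_pos: [0.4555, -0.0493, 0.2494]
eef_rot: [-0.706, 0.708, -0.001, 0.001]
wrist_force: [0.7, 0.1, 0.5]
opening: 1.0
```

Run:
```python
from h import *
snap('wrist','w9.png')
r=pinpoint('wrist','bottle_1')
print([(a['xy'],a['p'],atz('wrist',a['xy'],.0)) for a in r])
p,R,o=pose();print(p,R[:,1])
```

```text
[([281.8, 185.8], 0.62, array([ 0.4579, -0.0515,  0.    ])), ([549.7, 112.8], 0.28, array([ 0.7766,  0.0356, -0.    ]))]
[ 0.456  -0.0501  0.2497] [-0.0002 -0.0024 -1.    ]
```

View pics/w9.png

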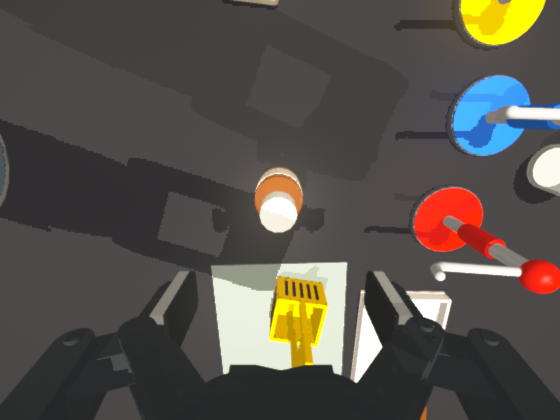

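Call:
apply_moves([
  {"x": 0, "y": 5, "z": 0, "ax": 0, "ay": 0, "az": 0, "grip": 0},
  {"x": 0, "y": 10, "z": 0, "ax": 0, "ay": 0, "az": 0, "grip": 0},
  {"x": 0, "y": 13.2, "z": 0, "ax": 0, "ay": 0, "az": 0, "grip": 0},
  {"x": 0, "y": 13.2, "z": 0, "ax": 0, "ay": 0, "az": 0, "grip": 0},
  {"x": 0, "y": 13.2, "z": 0, "ax": 0, "ay": 0, "az": 0, "grip": 1},
  {"x": 0, "y": 13.2, "z": 0, "ax": 0, "ay": 0, "az": 0, "grip": 1},
  {"x": 0, "y": 13.2, "z": 0, "ax": 0, "ay": 0, "az": 0, "grip": 1},
  {"x": 0, "y": 13.2, "z": 0, "ax": 0, "ay": 0, "az": 0, "grip": 1},
  {"x": 0, "y": 13.2, "z": 0, "ax": 0, "ay": 0, "az": 0, "grip": 1},
])

```text
time_s: 17.32
eef_pos: [0.4565, -0.0507, 0.1192]
eef_rot: [-0.706, 0.708, -0.001, 0.002]
wrist_force: [-3.1, -0.3, 8.7]
opening: 0.379
```

Run:
```python
from h import *
p,R,o=pose();print(p,o['opening'],o['wrist_force'])
print(delta([.629,-.257,.29],down(0)))
```

```text
[ 0.4565 -0.0507  0.1192] 0.3791219033943889 [-3.0951 -0.3123  8.6922]
(array([ 17.3319, -16.9928, -20.6319]), array([ 0.0035, -0.0032,  0.0011]))
```

Call:
apply_moves([
  {"x": 0, "y": -5, "z": 0, "ax": 0, "ay": 0, "az": 0, "grip": 1},
  {"x": 0, "y": -10, "z": 0, "ax": 0, "ay": 0, "az": 0, "grip": 1},
  {"x": 0, "y": -15, "z": 0, "ax": 0, "ay": 0, "az": 0, "grip": 1},
  {"x": 1, "y": -17, "z": -3, "ax": 0, "ay": 0, "az": 0, "grip": 1},
  {"x": 3, "y": -17, "z": -7, "ax": 0, "ay": 0, "az": 0, "grip": 1},
  {"x": 6, "y": -17, "z": -11, "ax": 0, "ay": 0, "az": 0, "grip": 1},
  {"x": 9.5, "y": -17, "z": -14, "ax": 0, "ay": 0, "az": 0, "grip": 1},
  {"x": 13, "y": -17, "z": -17, "ax": 0, "ay": 0, "az": 0, "grip": 1},
  {"x": 16, "y": -17, "z": -20, "ax": 0, "ay": 0, "az": 0, "grip": 1},
  {"x": 17.3, "y": -17, "z": -20.6, "ax": 0, "ay": 0, "az": 0, "grip": 1},
  {"x": 17.3, "y": -17, "z": -20.6, "ax": 0, "ay": 0, "az": 0, "grip": 1},
  {"x": 17.3, "y": -17, "z": -20.6, "ax": 0, "ay": 0, "az": 0, "grip": 1},
])

```text
time_s: 18.82
eef_pos: [0.6281, -0.2561, 0.2899]
eef_rot: [-0.706, 0.708, -0.001, 0.001]
wrist_force: [-0.1, 0.8, -2.1]
opening: 0.375
```

Run:
```python
from h import *
p,R,o=pose();print(p,o['opening'],o['wrist_force'])
print(delta([.629,-.258,.125],down(0)))
```

```text
[ 0.6281 -0.2561  0.2899] 0.3749145237060893 [-0.1158  0.7819 -2.0512]
(array([ 0.0791, 16.494 , -0.1449]), array([ 0.003 , -0.0028,  0.0004]))
```

Call:
apply_moves([
  {"x": 0, "y": 4, "z": -0.1, "ax": 0, "ay": 0, "az": 0, "grip": 1},
  {"x": 0, "y": 9, "z": -0.1, "ax": 0, "ay": 0, "az": 0, "grip": 1},
  {"x": 0, "y": 13, "z": -0.1, "ax": 0, "ay": 0, "az": 0, "grip": 1},
  {"x": 0, "y": 15.2, "z": -0.1, "ax": 0, "ay": 0, "az": 0, "grip": 1},
  {"x": 0, "y": 16, "z": -0.1, "ax": 0, "ay": 0, "az": 0, "grip": 1},
  {"x": 0, "y": 16.4, "z": -0.1, "ax": 0, "ay": 0, "az": 0, "grip": 1},
  {"x": 0, "y": 16.5, "z": -0.1, "ax": 0, "ay": 0, "az": 0, "grip": 1},
  {"x": 0, "y": 16.6, "z": -0.1, "ax": 0, "ay": 0, "az": 0, "grip": 1},
])

```text
time_s: 19.82
eef_pos: [0.6289, -0.258, 0.1253]
eef_rot: [-0.706, 0.709, -0.0, 0.002]
wrist_force: [0.5, 0.2, -2.7]
opening: 0.379
```

Call:
apply_moves([
  {"x": 0, "y": 0.1, "z": 0, "ax": 0, "ay": 0, "az": 0, "grip": 1},
  {"x": 0, "y": 0.1, "z": 0, "ax": 0, "ay": 0, "az": 0, "grip": 0.4},
  {"x": 0, "y": 0.1, "z": 0, "ax": 0, "ay": 0, "az": 0, "grip": 0},
  {"x": 0, "y": 0.1, "z": 0, "ax": 0, "ay": 0, "az": 0, "grip": 0},
  {"x": 0, "y": 0.1, "z": 0, "ax": 0, "ay": 0, "az": 0, "grip": 0},
  {"x": 0, "y": -4, "z": 0, "ax": 0, "ay": 0, "az": 0, "grip": 0},
  {"x": 0, "y": -9, "z": 0, "ax": 0, "ay": 0, "az": 0, "grip": 0},
  {"x": 0, "y": -14, "z": 0, "ax": 0, "ay": 0, "az": 0, "grip": 0},
  {"x": 0, "y": -14, "z": 0, "ax": 0, "ay": 0, "az": 0, "grip": 0},
])

```text
time_s: 20.95
eef_pos: [0.6309, -0.2588, 0.2719]
eef_rot: [-0.704, 0.711, 0.003, 0.005]
wrist_force: [0.2, 0.2, 0.1]
opening: 1.001
```

Run:
```python
from h import *
snap('side','s10.png')
p,R,o=pose();print(p,o['time_s'])
print('yellow hover',delta([.478,-.216,.26],down(-0.15)))
```

```text
[ 0.6297 -0.258   0.2685] 21.0
yellow hover (array([-15.1877,   0.7115,   4.1665]), array([0.0065, 0.1472, 0.0075]))
```

View pics/s10.png

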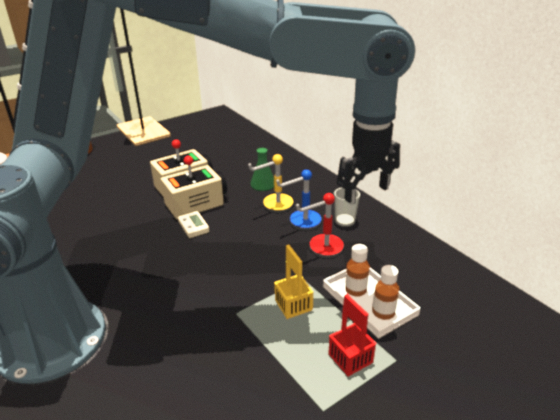

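Both bottles are standing in the tray. Hovering over the yellow basket.

Call:
apply_moves([
  {"x": -5, "y": 0.3, "z": 1.4, "ax": 0, "ay": 0.05, "az": 0, "grip": 0},
  {"x": -10, "y": 0.7, "z": 2.8, "ax": 0, "ay": 0.1, "az": 0, "grip": 0},
  {"x": -15.2, "y": 0.7, "z": 4.2, "ax": 0.006, "ay": 0.147, "az": 0.007, "grip": 0},
  {"x": -15.2, "y": 0.7, "z": 4.2, "ax": 0.006, "ay": 0.147, "az": 0.007, "grip": 0},
  {"x": -15.2, "y": 0.7, "z": 4.2, "ax": 0.006, "ay": 0.147, "az": 0.007, "grip": 0},
])

```text
time_s: 21.62
eef_pos: [0.478, -0.2158, 0.2597]
eef_rot: [-0.705, 0.705, -0.053, 0.053]
wrist_force: [-0.8, 0.5, 0.5]
opening: 0.999
```

Run:
```python
from h import *
snap('wrist','w11.png')
for q in('eye_yellow','basket_yellow'):
  print(q,[(a['xy'],a['p'],atz('wrist',a['xy'],.105 if q[0]=='e' else 0)) for a in pinpoint('wrist',q)])
p,R,o=pose();print(p,R[:,0])
```

```text
eye_yellow [([279.1, 206.0], 0.72, array([ 0.4778, -0.2158,  0.105 ]))]
basket_yellow [([282.6, 184.1], 0.64, array([ 0.4818, -0.2176,  0.    ]))]
[ 0.4788 -0.2161  0.26  ] [ 0.9889 -0.1488  0.0008]
```

View pics/w11.png

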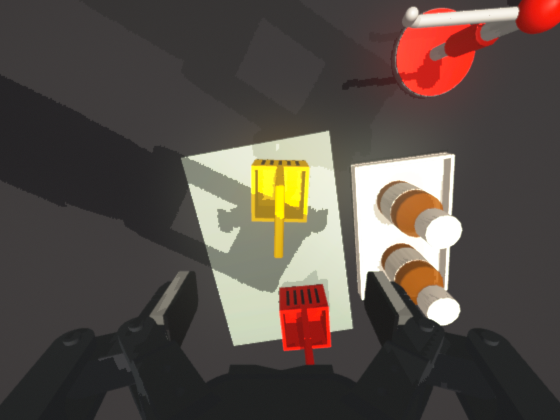

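Call:
apply_moves([
  {"x": 0, "y": 5, "z": 0, "ax": 0, "ay": 0, "az": 0, "grip": 0},
  {"x": 0, "y": 10, "z": 0, "ax": 0, "ay": 0, "az": 0, "grip": 0},
  {"x": 0, "y": 11.4, "z": 0, "ax": 0, "ay": 0, "az": 0, "grip": 0},
  {"x": 0, "y": 11.4, "z": 0, "ax": 0, "ay": 0, "az": 0, "grip": 1},
  {"x": 0, "y": 11.4, "z": 0, "ax": 0, "ay": 0, "az": 0, "grip": 1},
  {"x": 0, "y": 11.4, "z": 0, "ax": 0, "ay": 0, "az": 0, "grip": 1},
  {"x": 0, "y": 11.4, "z": 0, "ax": 0, "ay": 0, "az": 0, "grip": 1},
  {"x": 0, "y": 11.4, "z": 0, "ax": 0, "ay": 0, "az": 0, "grip": 1},
  {"x": 0, "y": 11.4, "z": 0, "ax": 0, "ay": 0, "az": 0, "grip": 1},
])

```text
time_s: 22.9
eef_pos: [0.4791, -0.2165, 0.1467]
eef_rot: [-0.705, 0.706, -0.052, 0.053]
wrist_force: [-1.3, 0.8, 4.2]
opening: 0.082
```

Run:
```python
from h import *
snap('wrist','w12.png'); snap('side','s12.png')
p,R,o=pose();print(p,o['opening'],o['wrist_force'])
```

```text
[ 0.4791 -0.2165  0.1466] 0.08329362106342575 [-2.4537  0.7854  5.5574]
```

View pics/w12.png

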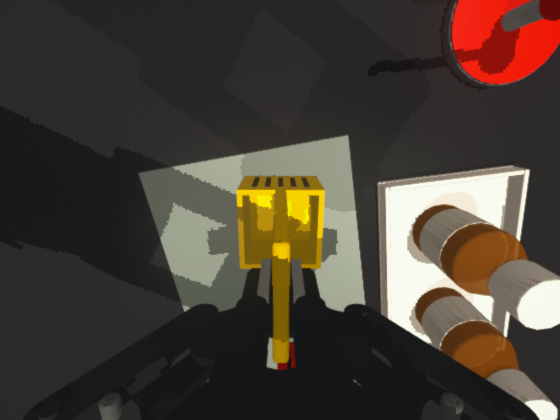

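View pics/s12.png

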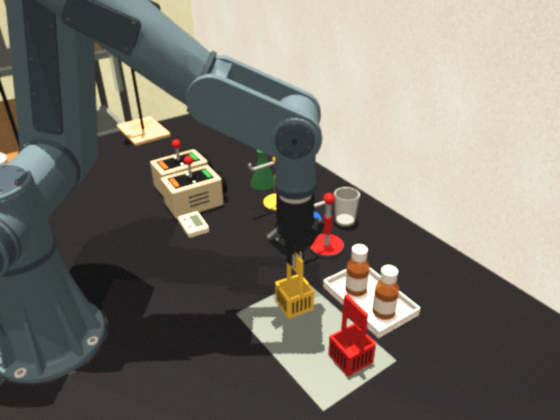

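Grip is good at 7 mm. Lift to TCP z 0.221 and carry to in front of the yellow hook.

Run:
```python
from h import *
print(delta([.50,.147,.221],down(-0.01)))
```

```text
(array([-3.329 , -7.4848, 36.2433]), array([ 0.0012, -0.1393,  0.0014]))
```

Call:
apply_moves([
  {"x": 0, "y": -4, "z": 0, "ax": 0, "ay": 0, "az": 0, "grip": 1},
  {"x": 0, "y": -7.5, "z": 1, "ax": 0, "ay": 0, "az": 0, "grip": 1},
  {"x": -0.4, "y": -7.5, "z": 5, "ax": 0, "ay": 0, "az": 0, "grip": 1},
  {"x": -0.9, "y": -7.5, "z": 10, "ax": 0, "ay": -0.03, "az": 0, "grip": 1},
  {"x": -1.4, "y": -7.5, "z": 15, "ax": 0, "ay": -0.06, "az": 0, "grip": 1},
  {"x": -1.9, "y": -7.5, "z": 20, "ax": 0, "ay": -0.09, "az": 0, "grip": 1},
  {"x": -2.4, "y": -7.5, "z": 25, "ax": 0, "ay": -0.12, "az": 0, "grip": 1},
  {"x": -2.8, "y": -7.5, "z": 30, "ax": 0, "ay": -0.139, "az": 0, "grip": 1},
  {"x": -3.2, "y": -7.5, "z": 34, "ax": 0, "ay": -0.139, "az": 0, "grip": 1},
  {"x": -3.3, "y": -7.5, "z": 36.2, "ax": 0, "ay": -0.139, "az": 0, "grip": 1},
  {"x": -3.3, "y": -7.5, "z": 36.2, "ax": 0, "ay": -0.139, "az": 0, "grip": 1},
  {"x": -3.3, "y": -7.5, "z": 36.2, "ax": 0, "ay": -0.139, "az": 0, "grip": 1},
])

```text
time_s: 24.5
eef_pos: [0.4999, 0.146, 0.2207]
eef_rot: [-0.706, 0.708, -0.003, 0.004]
wrist_force: [0.3, -0.8, -1.9]
opening: 0.082
```

Run:
```python
from h import *
snap('wrist','w13.png'); snap('side','s13.png')
p,R,o=pose();print(p,R[:,0],o['opening'],o['wrist_force'],o['time_s'])
for c in('wrist','side'):
  print([(a['xy'],a['p'],atz(c,a['xy'],.15)) for a in pinpoint(c,'seat_yellow')])
```

```text
[0.5002 0.1456 0.2209] [ 0.9999 -0.0115  0.0009] 0.0805713727867571 [ 0.933  -0.5079 -0.9811] 24.6
[([468.7, 235.8], 0.89, array([0.6324, 0.1472, 0.15  ])), ([482.6, 68.9], 0.55, array([0.6202, 0.2529, 0.15  ]))]
[([260.1, 162.8], 0.88, array([0.6376, 0.1651, 0.15  ])), ([370.6, 299.4], 0.2, array([ 0.517 , -0.4068,  0.15  ]))]
```

View pics/w13.png

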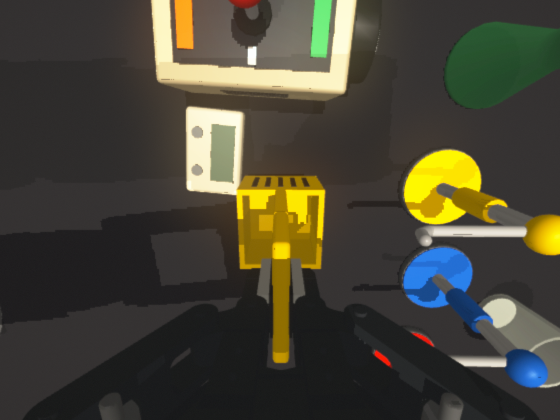

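View pics/s13.png

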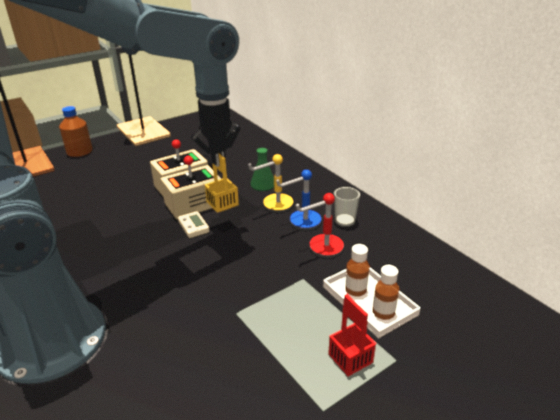

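Run:
```python
from h import *
print('tip',atz('wrist',(425,238),.16),'ball',atz('wrist',(547,235),.157),'armstart',atz('wrist',(522,232),.146))
print('tipside',[atz('side',(250,164.5+d),.165) for d in(0,1.5)])
# crop of side for hook
im=cv2.imread('pics/s13.png'); cv2.imwrite('pics/c13.png',cv2.resize(im[130:220,150:310],None,fx=5,fy=5,interpolation=2))
```

```text
tip [0.5968 0.1503 0.16  ] ball [0.6804 0.1501 0.157 ] armstart [0.6727 0.148  0.146 ]
tipside [array([0.5955, 0.1491, 0.165 ]), array([0.5911, 0.1419, 0.165 ])]
```

View pics/c13.png

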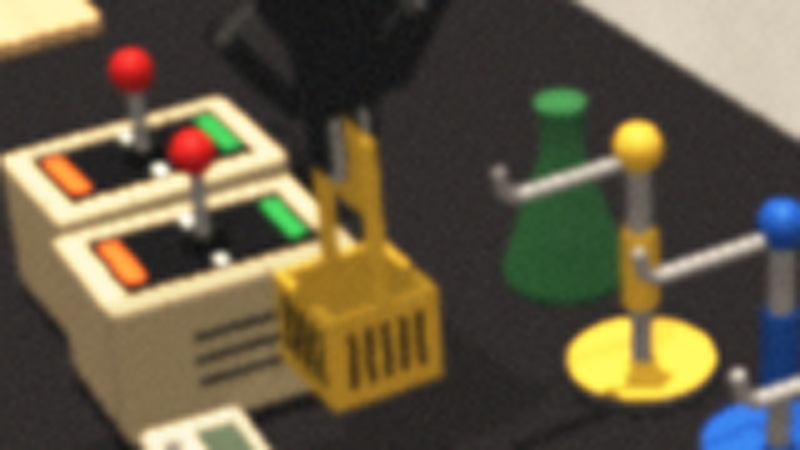

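Call:
apply_moves([
  {"x": 3, "y": 0, "z": 0.2, "ax": 0, "ay": 0, "az": 0, "grip": 1},
  {"x": 6, "y": 0, "z": 0.3, "ax": 0, "ay": 0, "az": 0, "grip": 1},
  {"x": 8, "y": 0, "z": 0.4, "ax": 0, "ay": 0, "az": 0, "grip": 1},
  {"x": 9.5, "y": 0, "z": 0.4, "ax": 0, "ay": 0, "az": 0, "grip": 1},
  {"x": 11, "y": 0, "z": 0.4, "ax": 0, "ay": 0, "az": 0, "grip": 1},
  {"x": 12.5, "y": 0, "z": 0.5, "ax": 0, "ay": 0, "az": 0, "grip": 1},
  {"x": 12.8, "y": 0, "z": 0.5, "ax": 0, "ay": 0, "az": 0, "grip": 1},
  {"x": 12.8, "y": 0, "z": 0.5, "ax": 0, "ay": 0, "az": 0, "grip": 1},
])

```text
time_s: 25.7
eef_pos: [0.6281, 0.1487, 0.221]
eef_rot: [-0.707, 0.708, -0.004, 0.005]
wrist_force: [-0.9, 0.3, -1.7]
opening: 0.083
```

Run:
```python
from h import *
snap('wrist','w14.png'); im=snap('side','s14.png')[:,:,::-1]
cv2.imwrite('pics/c14.png',cv2.resize(im[110:230,190:350],None,fx=5,fy=5,interpolation=2))
p,R,o=pose();print(p,R[:,0],o['opening'],o['wrist_force'],o['time_s'])
```

```text
[0.6278 0.149  0.2212] [ 0.9999 -0.0119  0.0007] 0.08020591851894637 [-0.2387 -0.2897 -0.0322] 25.8
```

View pics/w14.png

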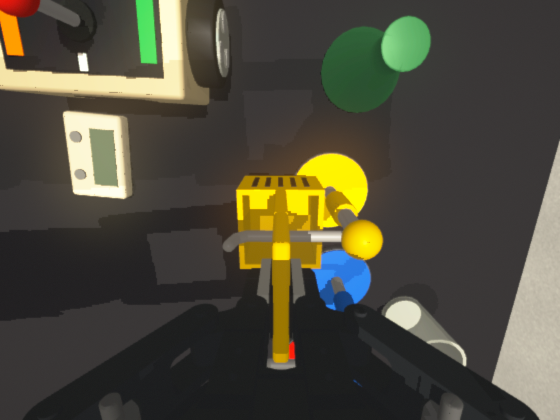

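View pics/c14.png

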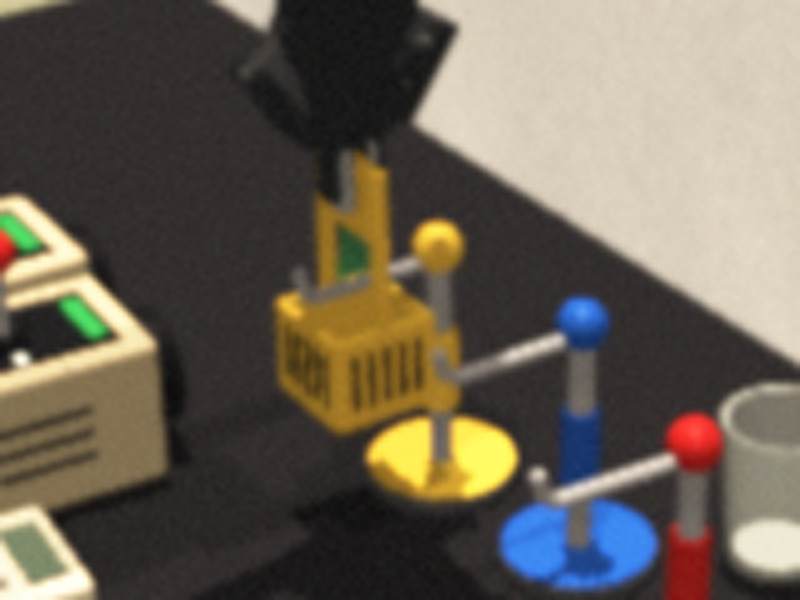

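The arm passes through the window centrally. Lowering.

Call:
apply_moves([
  {"x": 0, "y": 1, "z": 0, "ax": 0, "ay": 0, "az": 0, "grip": 1},
  {"x": 0, "y": 2, "z": 0, "ax": 0, "ay": 0, "az": 0, "grip": 1},
  {"x": 0, "y": 2.6, "z": 0, "ax": 0, "ay": 0, "az": 0, "grip": 1},
  {"x": 0, "y": 2.9, "z": 0, "ax": 0, "ay": 0, "az": 0, "grip": 1},
  {"x": 0, "y": 2.9, "z": 0, "ax": 0, "ay": 0, "az": 0, "grip": 1},
  {"x": 0, "y": 2.9, "z": 0, "ax": 0, "ay": 0, "az": 0, "grip": 1},
])

```text
time_s: 26.55
eef_pos: [0.6281, 0.149, 0.1925]
eef_rot: [-0.707, 0.708, -0.004, 0.005]
wrist_force: [0.6, -0.2, -0.7]
opening: 0.086
```

Call:
apply_moves([
  {"x": 0, "y": 0.2, "z": 0, "ax": 0, "ay": 0, "az": 0, "grip": 1},
  {"x": 0, "y": 0.2, "z": 0, "ax": 0, "ay": 0, "az": 0, "grip": 1},
  {"x": 0, "y": 0.2, "z": 0, "ax": 0, "ay": 0, "az": 0, "grip": 0.85},
  {"x": 0, "y": 0.2, "z": 0, "ax": 0, "ay": 0, "az": 0, "grip": 0.7},
  {"x": 0, "y": 0.2, "z": 0, "ax": 0, "ay": 0, "az": 0, "grip": 0.7},
  {"x": 0, "y": -1, "z": 0, "ax": 0, "ay": 0, "az": 0, "grip": 0.7},
  {"x": 0, "y": -3, "z": 0, "ax": 0, "ay": 0, "az": 0, "grip": 0.7},
  {"x": 0, "y": -6, "z": 0, "ax": 0, "ay": 0, "az": 0, "grip": 0.5},
  {"x": 0, "y": -10, "z": 0, "ax": 0, "ay": 0, "az": 0, "grip": 0},
  {"x": 0, "y": -10, "z": 0, "ax": 0, "ay": 0, "az": 0, "grip": 0},
])

```text
time_s: 27.8
eef_pos: [0.6303, 0.1493, 0.2992]
eef_rot: [-0.707, 0.707, -0.0, 0.008]
wrist_force: [-0.3, -1.1, 0.2]
opening: 0.899
```

Run:
```python
from h import *
snap('wrist','w15.png'); im=snap('side','s15.png')[:,:,::-1]
cv2.imwrite('pics/c15.png',cv2.resize(im[110:230,190:350],None,fx=5,fy=5,interpolation=2))
snap('top','t15.png')
p,R,o=pose();print(p,R[:,0],o['opening'],o['wrist_force'],o['time_s'])
for c,q in(('side','eye_red'),('side','basket_red'),('top','eye_red'),('top','basket_red')):
  print(c,q,[(a['xy'],a['p'],atz(c,a['xy'],.105 if q[0]=='e' else 0)) for a in pinpoint(c,q)[:2]])
```

```text
[0.6278 0.1491 0.2928] [ 0.9999 -0.0119  0.0014] 1.0074323300610681 [-0.1178  0.2845 -0.7056] 27.95
side eye_red [([354.0, 318.5], 0.73, array([ 0.4911, -0.3947,  0.105 ]))]
side basket_red [([353.9, 358.1], 0.82, array([ 0.4927, -0.4039,  0.    ]))]
top eye_red [([423.0, 251.1], 0.61, array([ 0.4771, -0.4077,  0.105 ]))]
top basket_red [([409.2, 249.0], 0.59, array([ 0.4842, -0.4009,  0.    ])), ([421.9, 250.0], 0.17, array([ 0.4808, -0.44  ,  0.    ]))]
```

View pics/s15.png

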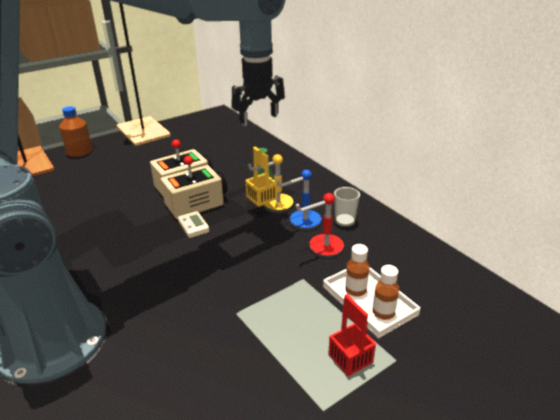

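View pics/c15.png

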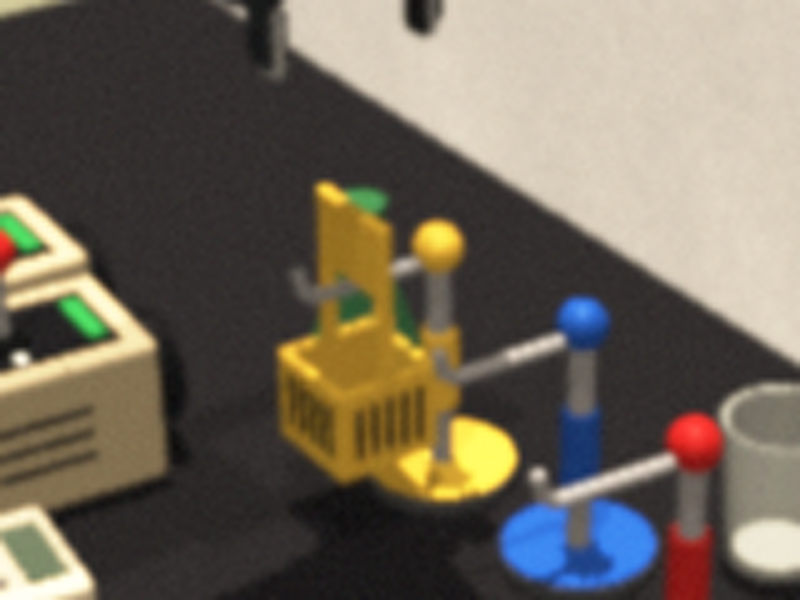

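View pics/t15.png

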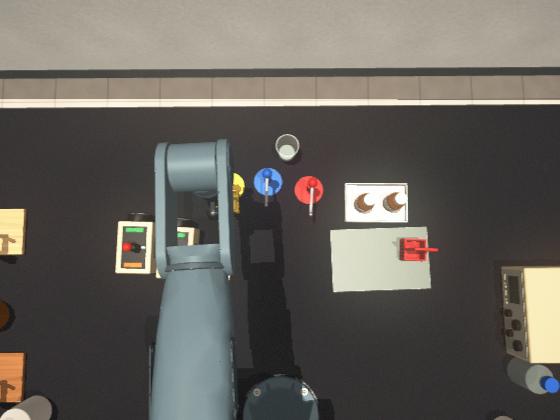

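Yellow hangs level; the red basket is unmoved. Going to hover over red.

Run:
```python
from h import *
print(delta([.484,-.402,.26],down(-0.06)))
```

```text
(array([-13.6783,   3.2319, -55.2644]), array([ 0.0016,  0.048 , -0.0008]))
```

Call:
apply_moves([
  {"x": -1.4, "y": 0, "z": -5.5, "ax": 0, "ay": 0, "az": 0, "grip": 0},
  {"x": -2.8, "y": 0, "z": -11, "ax": 0, "ay": 0, "az": 0, "grip": 0},
  {"x": -4.2, "y": 0, "z": -16.5, "ax": 0, "ay": 0, "az": 0, "grip": 0},
  {"x": -5.6, "y": 0, "z": -22, "ax": 0, "ay": 0, "az": 0, "grip": 0},
  {"x": -7, "y": 0, "z": -27.5, "ax": 0, "ay": 0, "az": 0, "grip": 0},
  {"x": -8.4, "y": 0.5, "z": -33, "ax": 0, "ay": 0.02, "az": 0, "grip": 0},
  {"x": -9.8, "y": 1, "z": -38.5, "ax": 0, "ay": 0.03, "az": 0, "grip": 0},
  {"x": -11.2, "y": 2, "z": -44, "ax": 0, "ay": 0.04, "az": 0, "grip": 0},
  {"x": -12.6, "y": 2.8, "z": -50, "ax": 0, "ay": 0.048, "az": 0, "grip": 0},
  {"x": -13.7, "y": 3.2, "z": -55.2, "ax": 0, "ay": 0.048, "az": 0, "grip": 0},
  {"x": -13.7, "y": 3.2, "z": -55.2, "ax": 0, "ay": 0.048, "az": 0, "grip": 0},
  {"x": -13.7, "y": 3.2, "z": -55.2, "ax": 0, "ay": 0.048, "az": 0, "grip": 0},
])

```text
time_s: 29.65
eef_pos: [0.4836, -0.4008, 0.2595]
eef_rot: [0.707, -0.707, 0.022, -0.021]
wrist_force: [0.2, 0.4, 0.0]
opening: 0.999
```

Run:
```python
from h import *
snap('wrist','w16.png')
for q in('eye_red','basket_red'):
  print(q,[(a['xy'],a['p'],atz('wrist',a['xy'],.105 if q[0]=='e' else 0)) for a in pinpoint('wrist',q)])
p,R,o=pose();print(p,R[:,0])
```

```text
eye_red [([275.5, 209.0], 0.9, array([ 0.4793, -0.4027,  0.105 ]))]
basket_red [([279.0, 183.7], 0.8, array([ 0.4825, -0.4006,  0.    ]))]
[ 0.4844 -0.3999  0.2604] [ 0.9983 -0.0581 -0.0008]
```

View pics/w16.png

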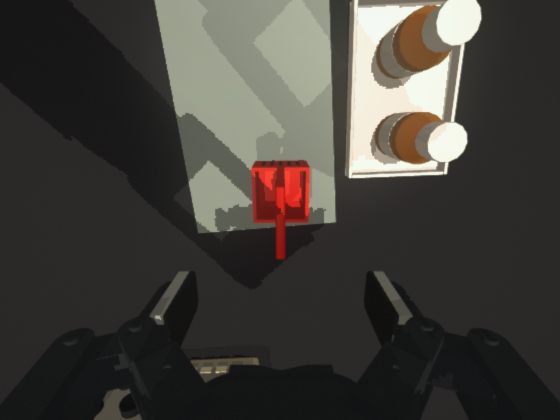

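Call:
apply_moves([
  {"x": -0.1, "y": 5, "z": 0, "ax": 0, "ay": 0, "az": 0, "grip": 0},
  {"x": -0.1, "y": 10, "z": 0, "ax": 0, "ay": 0, "az": 0, "grip": 0},
  {"x": -0.1, "y": 11.4, "z": 0, "ax": 0, "ay": 0, "az": 0, "grip": 0},
  {"x": -0.1, "y": 11.4, "z": 0, "ax": 0, "ay": 0, "az": 0, "grip": 1},
  {"x": -0.1, "y": 11.4, "z": 0, "ax": 0, "ay": 0, "az": 0, "grip": 1},
  {"x": -0.1, "y": 11.4, "z": 0, "ax": 0, "ay": 0, "az": 0, "grip": 1},
  {"x": -0.1, "y": 11.4, "z": 0, "ax": 0, "ay": 0, "az": 0, "grip": 1},
  {"x": -0.1, "y": 11.4, "z": 0, "ax": 0, "ay": 0, "az": 0, "grip": 1},
  {"x": -0.1, "y": 11.4, "z": 0, "ax": 0, "ay": 0, "az": 0, "grip": 1},
])

```text
time_s: 30.92
eef_pos: [0.4835, -0.4005, 0.1475]
eef_rot: [-0.706, 0.708, -0.021, 0.021]
wrist_force: [-2.2, 1.1, 6.2]
opening: 0.083
```

Run:
```python
from h import *
p,R,o=pose();print(p,R[:,0],o['opening'])
print(delta([.485,-.091,p[2]+.074],down(-0.05)))
```

```text
[ 0.4835 -0.4005  0.1475] [ 0.9983 -0.0582  0.0001] 0.08282901944055092
(array([-1.6555, -7.4794, 30.8914]), array([ 0.0026, -0.0082,  0.0001]))
```

Call:
apply_moves([
  {"x": 0, "y": -4, "z": 0, "ax": 0, "ay": 0, "az": 0, "grip": 1},
  {"x": 0, "y": -7.4, "z": 1, "ax": 0, "ay": 0, "az": 0, "grip": 1},
  {"x": -0.3, "y": -7.4, "z": 5, "ax": 0, "ay": 0, "az": 0, "grip": 1},
  {"x": -0.6, "y": -7.4, "z": 10, "ax": 0, "ay": 0, "az": 0, "grip": 1},
  {"x": -0.9, "y": -7.4, "z": 15, "ax": 0, "ay": 0, "az": 0, "grip": 1},
  {"x": -1.1, "y": -7.4, "z": 20, "ax": 0, "ay": 0, "az": 0, "grip": 1},
  {"x": -1.4, "y": -7.4, "z": 25, "ax": 0, "ay": 0, "az": 0, "grip": 1},
  {"x": -1.6, "y": -7.4, "z": 29, "ax": 0, "ay": 0, "az": 0, "grip": 1},
  {"x": -1.7, "y": -7.4, "z": 31, "ax": 0, "ay": 0, "az": 0, "grip": 1},
  {"x": -1.7, "y": -7.4, "z": 31, "ax": 0, "ay": 0, "az": 0, "grip": 1},
  {"x": -1.7, "y": -7.4, "z": 31, "ax": 0, "ay": 0, "az": 0, "grip": 1},
])

```text
time_s: 32.3
eef_pos: [0.4846, -0.0904, 0.2206]
eef_rot: [-0.706, 0.708, -0.021, 0.021]
wrist_force: [0.3, -0.4, -1.9]
opening: 0.085
```

Run:
```python
from h import *
snap('wrist','w17.png')
p,R,o=pose();print(p,R[:,0],o['opening'],o['wrist_force'],o['time_s'])
print([(a['xy'],a['p'],atz('wrist',a['xy'],.15)) for a in pinpoint('wrist','seat_red')])
```

```text
[ 0.4846 -0.0907  0.2206] [ 0.9983 -0.0589 -0.0001] 0.08079196785761235 [ 0.3764 -0.1464 -1.3707] 32.35
[([466.6, 227.9], 0.57, array([ 0.6139, -0.0892,  0.15  ]))]
```

View pics/w17.png

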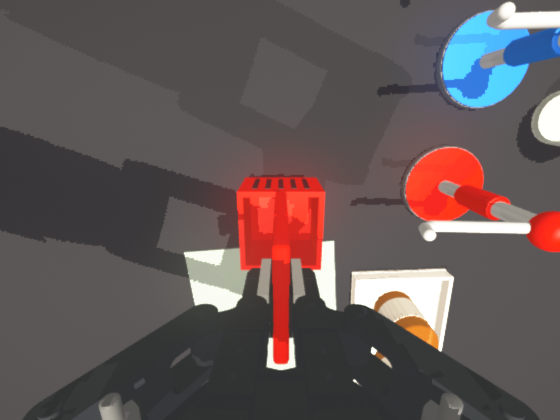

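Run:
```python
from h import *
print('tip',atz('wrist',(428,232),.163),'armend',atz('wrist',(527,228),.146),'ball',atz('wrist',(551,231),.157))
print(delta([.616,-.091,.2206],down(-0.06)))
```

```text
tip [ 0.5808 -0.085   0.163 ] armend [ 0.6592 -0.0935  0.146 ] ball [ 0.6659 -0.0918  0.157 ]
(array([13.1142,  0.0019,  0.7531]), array([ 0.0027,  0.0007, -0.    ]))
```

Call:
apply_moves([
  {"x": 3, "y": 0, "z": 0.5, "ax": 0, "ay": 0, "az": 0, "grip": 1},
  {"x": 6, "y": 0, "z": 0.9, "ax": 0, "ay": 0, "az": 0, "grip": 1},
  {"x": 8, "y": 0, "z": 0.9, "ax": 0, "ay": 0, "az": 0, "grip": 1},
  {"x": 9.5, "y": 0, "z": 0.9, "ax": 0, "ay": 0, "az": 0, "grip": 1},
  {"x": 11, "y": 0, "z": 0.9, "ax": 0, "ay": 0, "az": 0, "grip": 1},
  {"x": 12.5, "y": 0, "z": 0.9, "ax": 0, "ay": 0, "az": 0, "grip": 1},
  {"x": 12.9, "y": 0, "z": 0.9, "ax": 0, "ay": 0, "az": 0, "grip": 1},
  {"x": 12.9, "y": 0, "z": 0.9, "ax": 0, "ay": 0, "az": 0, "grip": 1},
])

```text
time_s: 33.4
eef_pos: [0.6137, -0.09, 0.2202]
eef_rot: [-0.706, 0.708, -0.022, 0.021]
wrist_force: [0.3, 0.5, -1.3]
opening: 0.085
```

Run:
```python
from h import *
snap('wrist','w18.png'); im=snap('side','s18.png')[:,:,::-1]
cv2.imwrite('pics/c18.png',cv2.resize(im[140:260,240:400],None,fx=5,fy=5,interpolation=2))
p,R,o=pose();print(p,R[:,0],o['opening'],o['wrist_force'],o['time_s'])
```

```text
[ 0.6134 -0.0897  0.2204] [ 0.9982 -0.0597 -0.0007] 0.08413625778608144 [ 0.346   0.0193 -0.7868] 33.5
```

View pics/w18.png

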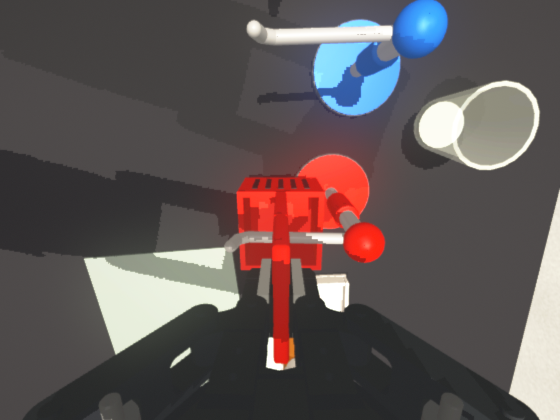

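View pics/c18.png

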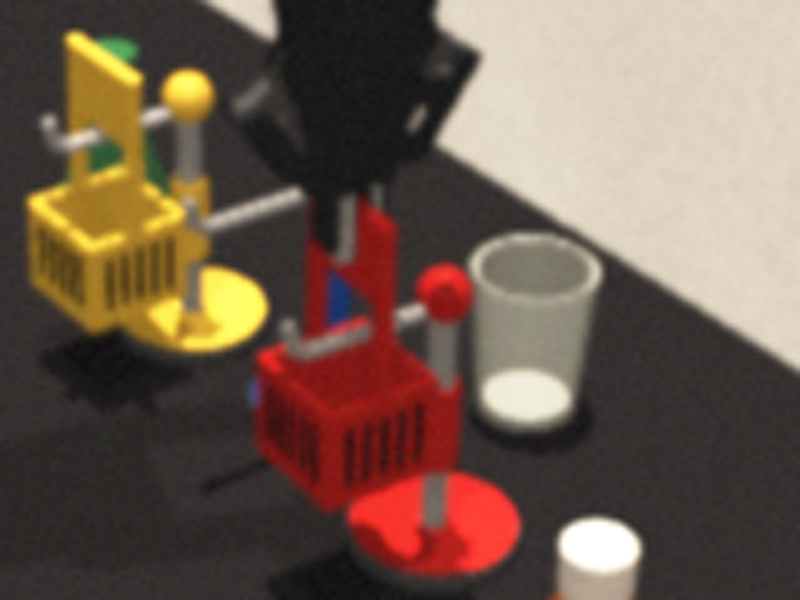

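Call:
apply_moves([
  {"x": 0, "y": 1, "z": 0, "ax": 0, "ay": 0, "az": 0, "grip": 1},
  {"x": 0, "y": 2, "z": 0, "ax": 0, "ay": 0, "az": 0, "grip": 1},
  {"x": 0, "y": 2.6, "z": 0, "ax": 0, "ay": 0, "az": 0, "grip": 1},
  {"x": 0, "y": 2.9, "z": 0, "ax": 0, "ay": 0, "az": 0, "grip": 1},
  {"x": 0, "y": 2.9, "z": 0, "ax": 0, "ay": 0, "az": 0, "grip": 1},
  {"x": 0, "y": 2.9, "z": 0, "ax": 0, "ay": 0, "az": 0, "grip": 1},
])

```text
time_s: 34.25
eef_pos: [0.6137, -0.0898, 0.1918]
eef_rot: [-0.706, 0.708, -0.021, 0.021]
wrist_force: [0.8, 0.8, -1.7]
opening: 0.081
```

Call:
apply_moves([
  {"x": 0, "y": 0.1, "z": 0, "ax": 0, "ay": 0, "az": 0, "grip": 1},
  {"x": 0, "y": 0.1, "z": 0, "ax": 0, "ay": 0, "az": 0, "grip": 1},
  {"x": 0, "y": 0.1, "z": 0, "ax": 0, "ay": 0, "az": 0, "grip": 0.85},
  {"x": 0, "y": 0.1, "z": 0, "ax": 0, "ay": 0, "az": 0, "grip": 0.7},
  {"x": 0, "y": 0.1, "z": 0, "ax": 0, "ay": 0, "az": 0, "grip": 0.7},
  {"x": 0, "y": -1, "z": 0, "ax": 0, "ay": 0, "az": 0, "grip": 0.7},
  {"x": 0, "y": -3, "z": 0, "ax": 0, "ay": 0, "az": 0, "grip": 0.7},
  {"x": 0, "y": -6, "z": 0, "ax": 0, "ay": 0, "az": 0, "grip": 0.5},
  {"x": 0, "y": -12, "z": 0, "ax": 0, "ay": 0, "az": 0, "grip": 0},
  {"x": -4, "y": -14, "z": 0, "ax": 0, "ay": 0, "az": 0, "grip": 0},
  {"x": -10, "y": -14, "z": 0, "ax": 0, "ay": 0, "az": 0, "grip": 0},
  {"x": -10, "y": -14, "z": 0, "ax": 0, "ay": 0, "az": 0, "grip": 0},
])

```text
time_s: 35.75
eef_pos: [0.5105, -0.0825, 0.333]
eef_rot: [-0.706, 0.708, -0.021, 0.021]
wrist_force: [0.5, 0.1, -0.1]
opening: 1.003
```

Run:
```python
from h import *
im=snap('side','s19.png')[:,:,::-1]; snap('top','t19.png')
cv2.imwrite('pics/c19.png',cv2.resize(im[130:280,220:420],None,fx=4,fy=4,interpolation=2))
cv2.imwrite('pics/d19.png',cv2.resize(im[130:235,140:260],None,fx=5,fy=5,interpolation=2))
for c in('top','side'):
  vision.camera(c)
  for q,z in(('eye_yellow',.15),('eye_red',.15),('basket_blue',0),('bottle_1',0.005),('flask',0),('beaker',0),('timer',0)):
    print(c,q,[(a['p'],atz(c,a['xy'],z)) for a in pinpoint(c,q)[:2]])
p,R,o=pose();print(p,o['time_s'],o['opening'],o['wrist_force'])
```

```text
top eye_yellow [(0.94, array([0.622 , 0.1466, 0.15  ]))]
top eye_red [(0.43, array([ 0.6058, -0.0922,  0.15  ]))]
top basket_blue [(0.42, array([0.646 , 0.1639, 0.    ]))]
top bottle_1 [(0.92, array([ 0.6319, -0.3445,  0.005 ]))]
top flask [(0.63, array([0.7286, 0.2742, 0.    ])), (0.42, array([0.6768, 0.0442, 0.    ]))]
top beaker [(0.94, array([ 0.7924, -0.0305,  0.    ]))]
top timer [(0.73, array([0.4255, 0.1921, 0.    ]))]
side eye_yellow [(0.61, array([0.6222, 0.1429, 0.15  ])), (0.43, array([0.6356, 0.1608, 0.15  ]))]
side eye_red [(0.88, array([ 0.6099, -0.0908,  0.15  ]))]
side basket_blue [(0.35, array([0.6695, 0.2223, 0.    ]))]
side bottle_1 [(0.94, array([ 0.6251, -0.353 ,  0.005 ])), (0.61, array([ 0.6234, -0.2572,  0.005 ]))]
side flask [(0.39, array([0.7224, 0.2975, 0.    ]))]
side beaker [(0.55, array([ 0.7995, -0.0261,  0.    ]))]
side timer [(0.8, array([0.428 , 0.1919, 0.    ]))]
[ 0.5139 -0.0834  0.3318] 36.65 0.9984371901798321 [ 0.1497  0.6691 -0.0122]
```

View pics/c19.png

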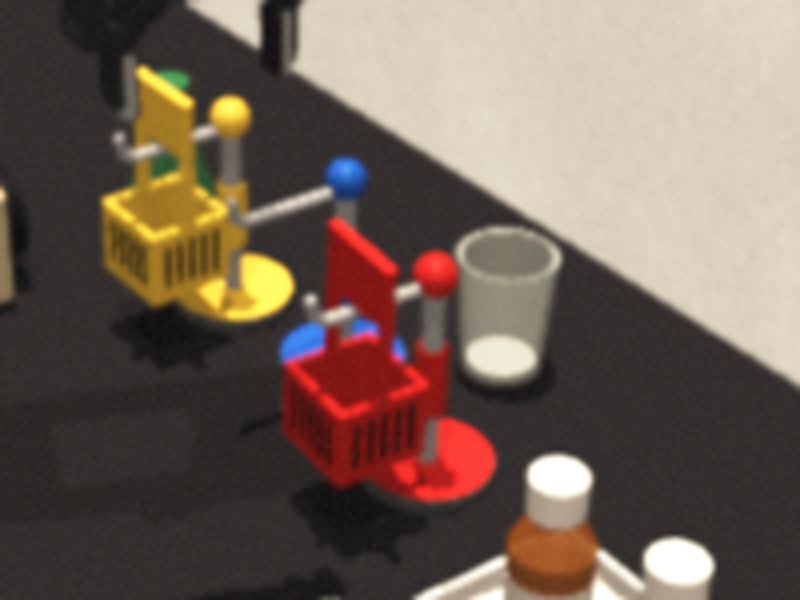

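View pics/d19.png

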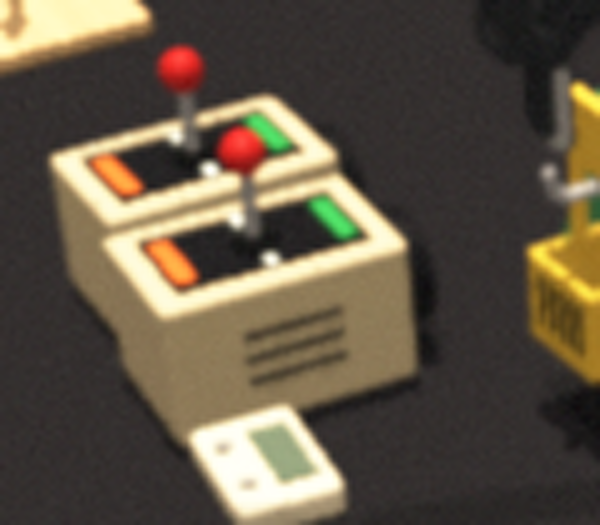

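View pics/t19.png

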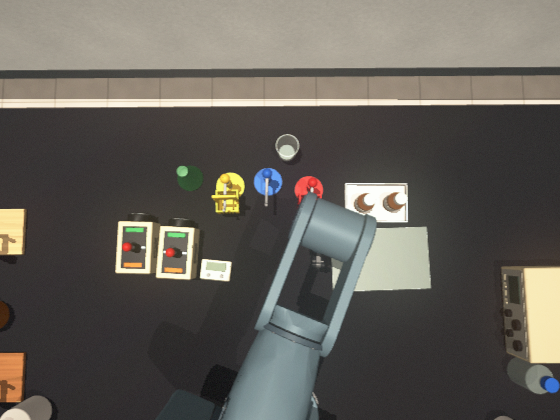

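Everything checks out and the gripper is clear, so I'm handing in.

```bash
python3 -c "
from bench import ticket
print(ticket.hand_in())"
```

```text
the job is handed in; nothing more can be done
None
```

I handed the job in at about 37 s; the hand-in reports no verdict. I switched both pumps off first, then stood the two bottles in the tray and hung the yellow and red baskets on their hooks.

**Last checks before handing in:**
- **Toggles:** both levers stood upright between the white marks.
- **Baskets:** each hung level on its hook, with its handle edge within about 1 cm of the seat point. Both were clear of the bench.
- **Bottles:** both stood upright in the tray.
- **Bystanders:** the flask, timer and beaker looked unmoved in the pictures.
- **Gripper:** it was open and clear of everything, at about 0.33 m height.

**Disagreements:**
- **Blue basket:** I treated it as absent because no picture showed it. The detector gave a few low-confidence "blue basket" reports (0.35 to 0.52). Those I checked lay on or near the yellow basket and its stand.
- **Camera offset:** the top and side cameras disagreed by 3 to 10 mm on positions, so I lined up the later grasps with the wrist camera.

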